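# Change the air filter, load the cassette steriliser and start it

### The job

Get the steriliser ready and start its cycle: push in, unlock and take out the spent brown-and-grey air filter and put it in the yellow tub, then fit the fresh blue-capped one, pushing it in and turning it a quarter clockwise until it clicks home. Lay every dental elevator from the mat (the long instruments with coloured handles; their number varies) in a groove of the tray, handle down in both blue rails and all working ends pointing into the machine, one to a groove, and slide the tray fully home. Only when filter and tray are ready press the green start button and let go; leave the other things on the worktop where they are.

Things in the scene. Friction and masses are not known exactly. Their poses are not given: they have to be found in the camera images.
- steriliser: cream cassette steriliser 400 mm wide (y), 440 mm deep (x), deck 140 mm above the worktop; fixed. Origin under the middle of its front face; x runs from the front to the back, z up. To lock a filter in the port on its deck: lugs into the gaps, push down, turn a quarter clockwise (from above) to the stop, let it rise. To take one out: push, turn anticlockwise to the stop, let it rise, lift
- filter_port (a point): on the axis of the filter port at deck height, axes as the steriliser's, 115 mm behind its front. Grey collar 100 mm across, rim 32 mm above the deck, bore 73 mm (2.5 mm loose all round a filter). Entry gaps for the two lugs on the +x and -x sides (white marks), 7 degrees slack each way; locked places on the +y and -y sides (green marks). From the gaps it turns only clockwise
- port_spring (a joint): how far the port's sprung plate is pressed, m: 0 empty or with a filter just resting on it (filter underside 21 mm above the deck), 0.007 locked (14 mm, lugs sprung 7 mm up into notches, about 7 N). It turns only while pressed past 0.014 (underside under 7 mm above the deck, 11 N); bottom at 0.018 (3 mm, 13 N): aim for 0.016. A locked filter's bar lies along the port's y within 7 degrees
- spent_grip (a point): spent filter: brown barrel, grey cap, locked in the port at the start. Barrel 68 mm across, 32 mm tall, with lugs (14 mm wide, 3 to 11 mm above the underside, 88 mm over both) on its +x and -x sides; cap disc 88 mm across, 32 to 40 mm up; on it a grip bar 56 mm long in x, 14 mm thick in y, 24 mm tall. Point: centre of the bar, 52 mm above the underside. 0.14 kg
- fresh_grip (a point): fresh filter: white barrel, blue cap; same shape, axes and point as the spent one (bar centre, 52 mm above the underside, x along bar and lugs, z up). Stands upright on the worktop at the start. A half turn makes no difference to a filter
- discard_in (a point): centre of the inner floor (4 mm above the worktop) of the loose yellow discard tub, 150 x 150 mm outside, 60 mm tall, walls 4 mm, 0.6 kg
- tray (a joint): how far the instrument tray is out of the steriliser's front, m: 0 fully home, 0.215 to 0.235 at the start. It slides along the steriliser's x, with about 2 N of drag, and stays where it is left
- tray_mid (a point): middle of the steel tray's floor, 30 mm above the worktop; tray 226 mm in x, 216 mm in y, walls 12 mm; +x points into the machine. Blue rails across it at x = -60 and 0 mm, 12 mm wide, tooth tops 22 mm up, with four grooves 24 mm wide at y = -67.5, -22.5, 22.5, 67.5. An elevator's handle lies in both rails with its centre at x = -30 (12 mm either way is fine), 22 mm up
- tray_handle (a point): gripping point of the tray's black handle, a bar 18 mm wide (y), 24 mm tall, that sticks out 100 mm from the front plate (which reaches 83 mm above the worktop). The point is the middle of its section, 70 mm out from the plate, 30 mm from its free end, 55 mm above the worktop; axes as the tray's
- start (a joint): travel of the green start button in m: 0 up, 0.006 fully down; it springs back. About 5 N
- start_top (a point): centre of the top of the green start button (28 mm across), on the deck near the front, 162 mm above the worktop; it is pressed straight down
- elevator1_grip (a point): dental elevator with a blue square handle (90 mm long, 16 x 16 mm) and a thin steel shank and tip, 149 mm long in all, 0.06 kg, on the 3 mm mat at the start; the point is the centre of the handle, whose butt is 45 mm behind it. x points along the handle to the working end, which ends 104 mm in front of the point. May be absent
- elevator2_grip (a point): dental elevator with a green square handle (90 mm long, 16 x 16 mm) and a thin steel shank and tip, 149 mm long in all, 0.06 kg, on the 3 mm mat at the start; the point is the centre of the handle, whose butt is 45 mm behind it. x points along the handle to the working end, which ends 104 mm in front of the point. May be absent
- elevator3_grip (a point): dental elevator with an orange square handle (90 mm long, 16 x 16 mm) and a thin steel shank and tip, 149 mm long in all, 0.06 kg, on the 3 mm mat at the start; the point is the centre of the handle, whose butt is 45 mm behind it. x points along the handle to the working end, which ends 104 mm in front of the point. May be absent
- elevator4_grip (a point): dental elevator with a red square handle (90 mm long, 16 x 16 mm) and a thin steel shank and tip, 149 mm long in all, 0.06 kg, on the 3 mm mat at the start; the point is the centre of the handle, whose butt is 45 mm behind it. x points along the handle to the working end, which ends 104 mm in front of the point. May be absent
- bowl: steel bowl, 90 mm across, 40 mm tall, origin under its centre; to be left alone
- spray: white bottle, 60 mm across, 170 mm tall, origin under its centre; to be left alone
- brush: hand brush lying on the worktop; to be left alone
- tape: roll of indicator tape 90 mm across, 24 mm tall, origin under its centre; to be left alone
- timer: white timer 60 x 70 x 22 mm, origin under its centre; to be left alone
Not all that is in view belongs to the job. There is more than one size of the part that bears elevator2_grip; the job needs the smaller.

How it is judged:
On the way, in this order (a step that is already met when the one before it is completed fails the run):
1. the fresh filter is locked in the port, every elevator lies in a groove with its working end inward, and the tray is fully home (horizontal distance between fresh_grip and filter_port below 0.008 m and z of fresh_grip in the frame of filter_port between 0.063 and 0.0685 m and angle between the x axis of fresh_grip and the y axis of filter_port, either way round below 0.2 rad and angle between fresh_grip's own z axis and vertical below 0.1 rad and x of elevator1_grip in the frame of tray_mid between -0.055 and -0.005 m and y of elevator1_grip in the frame of tray_mid between -0.09 and 0.09 m and z of elevator1_grip in the frame of tray_mid between 0.017 and 0.027 m and x of tray_mid in the frame of elevator1_grip above 0 m and angle between the x axis of each of elevator1_grip, elevator2_grip, elevator3_grip, elevator4_grip and the x axis of tray_mid, either way round below 0.17 rad and angle between elevator1_grip's own x axis and vertical between 1.47 and 1.67 rad and x of elevator2_grip in the frame of tray_mid between -0.055 and -0.005 m and y of elevator2_grip in the frame of tray_mid between -0.09 and 0.09 m and z of elevator2_grip in the frame of tray_mid between 0.017 and 0.027 m and x of tray_mid in the frame of elevator2_grip above 0 m and angle between elevator2_grip's own x axis and vertical between 1.47 and 1.67 rad and x of elevator3_grip in the frame of tray_mid between -0.055 and -0.005 m and y of elevator3_grip in the frame of tray_mid between -0.09 and 0.09 m and z of elevator3_grip in the frame of tray_mid between 0.017 and 0.027 m and x of tray_mid in the frame of elevator3_grip above 0 m and angle between elevator3_grip's own x axis and vertical between 1.47 and 1.67 rad and x of elevator4_grip in the frame of tray_mid between -0.055 and -0.005 m and y of elevator4_grip in the frame of tray_mid between -0.09 and 0.09 m and z of elevator4_grip in the frame of tray_mid between 0.017 and 0.027 m and x of tray_mid in the frame of elevator4_grip above 0 m and angle between elevator4_grip's own x axis and vertical between 1.47 and 1.67 rad and value of joint tray below 0.006 m), for 0.2 s.
2. the start button is pressed down (value of joint start above 0.004 m), for 0.05 s.
At the end, for the whole second after the job is handed in: Fresh filter locked in the port (8 mm, 0.2 rad, at locked height); spent one inside the tub; each elevator present lies level in grooves, pointing inward (0.17 rad), handle centre 5 to 55 mm before the tray's middle; tray within 6 mm of home; start pressed after that and up again (all of step 1 and x of spent_grip in the frame of discard_in between -0.07 and 0.07 m and y of spent_grip in the frame of discard_in between -0.07 and 0.07 m and z of spent_grip in the frame of discard_in below 0.067 m and value of joint start below 0.002 m and linear speed of each of fresh, spent below 0.02 m/s); the robot touches nothing.
It fails at once if a bystander is moved by more than 40 mm (distance of any of bowl, spray, brush, tape, timer from where it was at the start of the episode above 0.04 m).
Of elevator1, elevator2, elevator3, elevator4 only 2 to 4 are there at a start; the rules pass over those that are not, and their reading is None.
At some moment in a run one of elevator1, elevator2, elevator3, elevator4, fresh may be knocked a few centimetres aside while the robot is not near it.
Once in a run the grip may slacken for a moment while it holds something.
It also fails if it takes over 210 s, if anything falls off the work surface, if the arm or the gripper's body presses on something with over 40 N, if the wrist force passes 120 N, or if a joint passes its speed limit or range.

### The arm

A 6-joint arm with a two-finger parallel gripper is mounted at the origin on the work surface. World frame = base frame: x ahead of the robot, y to its left, z up, the work surface at z = 0. Lengths are in m, angles in rad, forces in N, time in s.
With the tool pointing down it reaches from about 0.3 to 0.875 m from the base axis. Payload 6.4 kg.
Tool frame: the origin (TCP) lies midway between the tips of the shut fingers; the grasp point (between the pads) lies 19 mm behind it; y points along the fingers, z is the direction in which the jaws open and shut, and the axes are right-handed (so a half turn about y gives the same grasp; the last joint's range is limited). The gripper opens to 85 mm and grips with 20 to 120 N. Pads are 22 mm wide; open, the fingers measure 114 mm over their backs; the gripper's body (76 mm by 85 mm) begins 54 mm behind the grasp point. The pads swing forward as they close: fully open they stand 13 mm farther back than shut.
Start: joints at [-1.49, 0.181, 1.607, -0, 1.354, -0.206], TCP at [0.163, -0.552, 0.231] pointing down, gripper open.
Joint ranges: [-2.99, 2.99], [-0.89, 2.07], [0.3, 2.58], [-1.14, 4.28], [0, 2.63], [-3.12, 3.12]. Speed limits (rad/s): [2.57, 2.57, 3.01, 3.14, 3.14, 3.14].

### API

Orientations are given as a unit quaternion [w, x, y, z].
In Python, from station import env, camera, camera_info gives the robot as it stands. The module is installed in compiled form; this text tells all that it offers.
- The arm moves only by the shell command python3 -m crank 'ROWS'. ROWS is JSON, a list of rows, each an object with "twist": the turn, a rotation vector about the tool's x, y, z in rad, a list of three; "offset": the shift along the tool's x, y, z in cm, a list of three; "jaw": the gripper's target within -1 to 1 (shut at 1, half-way at 0, fully open at -1). A call has 1 to 8 rows; each row is the pose to reach, as a shift and turn from the pose commanded when the call began, along the tool's axes at that moment; what a row does not reach only later rows make up. A row lasts 1/10 s, in which the tool goes at most 50 mm and 8.59 degrees, less where a joint would pass 70% of its speed; a pose out of reach is approached as far as the arm can. A call with a gripper value outside its range is refused whole. The fingers move at their own pace and stop on an object; the grip force is fixed at half the most. Time passes only in rows, so rows that repeat a pose let the fingers close. It gives the time, the measured TCP pose, the force and the opening at its end, in the units of the state.
- env.get_state(): the state, without advancing time (a new reading comes with each control period).
- camera(name): name is "side" or "top" or "wrist"; returns (picture, depth): 384x512x3 uint8, red, green, blue; 384x512 float32, m along the optical axis (not along the pixel's ray), 0 where there is no reading.
- camera_info(name): a dict with "fx", "fy", "cx", "cy" (pixels), "view" (4x4, takes a point from world to camera coordinates). Camera axes: x right, y down, z forward; pixel columns grow to the right and rows downward; lengths in m; the calibration is good to about 2 mm. A picture is of the moment at which its call begins: read the wrist's pose just before it. camera_info takes no time and is no camera call; for the wrist camera it gives the pose at the moment of the call.
- env.job_done(): hands the job in, once; it reports no verdict.
The state is a dict: "time": time; "joint_pos": joint angles; "joint_vel": joint speeds; "tau": joint torques, N m; "eef_pos": TCP position; "tool_rot": TCP orientation; "wrist_force": force on the tool from outside, world axes, zero at the start; "wrist_torque": the same for the moment, N m; "opening": finger opening in m.
Only numpy, scipy, OpenCV 4.12 (cv2) and the standard library are available. Lean on these libraries where they do the work, as an engineer would, in place of code of your own. Each camera call takes 0.05 s, during which the arm holds its last target. There are 200 camera calls.

## Working session

There is one attempt and no reset: what is moved stays moved. The work goes in short steps, Python scripts to look and compute and a shell command to move; the robot and the scene stay as the last step left them, time stands still between calls to the robot, and variables do not carry over. Pictures are saved under pics/ and viewed, about 12 in all and at most 16, crops included, and the job is handed in when it is done.

```bash
mkdir -p pics; ls
cat > h.py <<'E'
import numpy as np, cv2
from station import env, camera, camera_info
from scipy.spatial.transform import Rotation as R
def save(n,img): cv2.imwrite(f'pics/{n}.png',img[:,:,::-1])
def pts(name,depth,info=None):
    i=info or camera_info(name); V=np.array(i['view']); v,u=np.mgrid[:384,:512]
    c=np.stack([(u-i['cx'])/i['fx']*depth,(v-i['cy'])/i['fy']*depth,depth],-1)
    return (c-V[:3,3])@V[:3,:3]
def rot():
    q=env.get_state()['tool_rot']; return R.from_quat([q[1],q[2],q[3],q[0]])
E
python3 - <<'E'
from h import *
s=env.get_state(); print({k:np.round(v,3) for k,v in s.items()})
print(rot().as_matrix().round(3))
for n in ['top','side']:
    i=camera_info(n); p,d=camera(n); save(n+'0',p); np.savez(n+'0',p=p,d=d); print(n,i)
a=cv2.imread('pics/top0.png')
E
```

```text
pics
{'time': np.float64(0.0), 'joint_pos': array([-1.49 ,  0.182,  1.608,  0.   ,  1.354, -0.206]), 'joint_vel': array([-0.001,  0.   ,  0.   ,  0.001,  0.002, -0.   ]), 'tau': array([-1.0000e-03, -4.4487e+01, -3.5134e+01, -0.0000e+00,  9.0000e-03,
        0.0000e+00]), 'eef_pos': array([ 0.163, -0.551,  0.23 ]), 'tool_rot': array([ 0.101, -0.101,  0.7  , -0.699]), 'wrist_force': array([-1.022, -0.224,  0.595]), 'wrist_torque': array([ 0.009, -0.049,  0.009]), 'opening': np.float64(0.085)}
[[-0.959 -0.     0.283]
 [-0.283  0.002 -0.959]
 [-0.    -1.    -0.002]]
top {'fx': 463.6320866699958, 'fy': 463.6320866699958, 'cx': 258.66481612214255, 'cy': 188.50310894953677, 'view': array([[ 0.00532191, -0.99990593, -0.01264144,  0.01046734],
       [-0.98228354, -0.00285915, -0.18737898,  0.5687257 ],
       [ 0.18732521,  0.01341469, -0.98220635,  1.60559714],
       [ 0.        ,  0.        ,  0.        ,  1.        ]])}
side {'fx': 350.7001949399361, 'fy': 350.7001949399361, 'cx': 259.82743849373975, 'cy': 188.97741007879168, 'view': array([[-0.94178237, -0.33532351, -0.02457879,  0.5094334 ],
       [-0.1734916 ,  0.54727963, -0.81877083,  0.21102988],
       [ 0.28800458, -0.76683971, -0.57359412,  0.84031889],
       [ 0.        ,  0.        ,  0.        ,  1.        ]])}
```

View pics/top0.png

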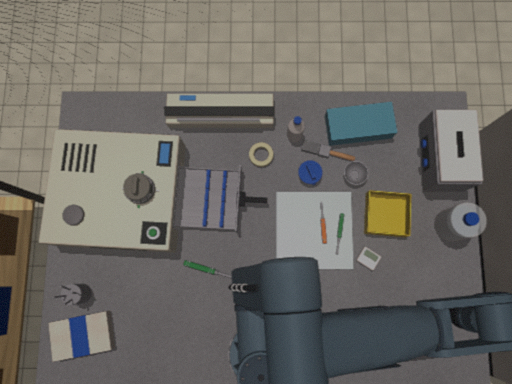

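View pics/side0.png

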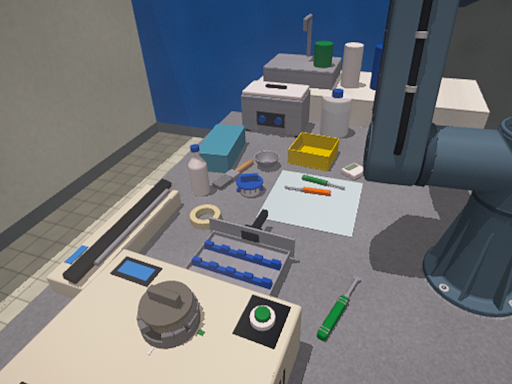

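The top view shows the steriliser at left with its front facing right (port at 138,188, start at 153,233) and the tray pulled out (183–240, 168–230). On the mat are two elevators: orange (323,225) with its tip up, and small green (340,227) with its tip down. The big green one at (200,268) is a decoy. The fresh filter is at (310,172) and the tub at (388,214). The side view agrees.

Run:
```python
from h import *
def comp(name,hsvlo,hsvhi,z0,z1,minpx=15):
    f=np.load(name+'0.npz'); p,d=f['p'],f['d']; w=pts(name,d); h=cv2.cvtColor(p,cv2.COLOR_RGB2HSV)
    m=cv2.inRange(h,np.array(hsvlo),np.array(hsvhi))&((w[...,2]>z0)&(w[...,2]<z1)&(d>0)).astype(np.uint8)*255
    n,l,s,c=cv2.connectedComponentsWithStats(m)
    for k in range(1,n):
        if s[k,4]<minpx: continue
        q=w[l==k]; r=cv2.minAreaRect(q[:,:2].astype(np.float32)*1000)
        e=np.linalg.eigh(np.cov(q[:,:2].T))[1][:,1]
        print(name,'px',c[k].round(),s[k,4],'mean',q.mean(0).round(4),'z',np.percentile(q[:,2],[5,50,95]).round(3),'rect',np.round(r[0]),np.round(r[1]),round(r[2],1),'ax',np.degrees(np.arctan2(e[1],e[0])).round(1))
for n in ['top','side']:
    print('green');comp(n,[45,80,40],[85,255,255],0,.2)
    print('orange');comp(n,[5,140,100],[15,255,255],0,.06)
    print('red');comp(n,[0,140,80],[4,255,255],0,.2)
    print('blue');comp(n,[100,140,60],[128,255,255],-.01,.2)
    print('yellow');comp(n,[20,150,80],[32,255,255],0.0,.1)
    print('cream deck');comp(n,[12,15,120],[35,110,255],.13,.15,500)
    print('cap');comp(n,[0,0,0],[180,100,160],.17,.26,60)
    print('blk');comp(n,[0,0,0],[180,255,60],.03,.1,60)
    print('white mat');comp(n,[80,0,170],[130,40,255],-.01,.012,300)
```

```text
green
top px [340. 225.] 61 mean [ 0.4414 -0.2806  0.0197] z [0.015 0.02  0.025] rect [ 443. -280.] [10. 80.] 83.1 ax 171.8
top px [152. 232.] 39 mean [0.4008 0.3607 0.1626] z [0.159 0.163 0.167] rect [401. 362.] [21. 21.] 8.6 ax -148.3
top px [199. 267.] 146 mean [0.2917 0.223  0.0217] z [0.015 0.022 0.027] rect [292. 224.] [111.  18.] 74.0 ax 73.7
orange
top px [323. 231.] 65 mean [ 0.421  -0.2193  0.0194] z [0.013 0.019 0.027] rect [ 423. -219.] [83. 12.] 3.7 ax -176.9
red
blue
top px [187.  98.] 32 mean [0.9117 0.2799 0.0574] z [0.051 0.057 0.061] rect [911. 282.] [15. 47.] 3.4 ax 86.1
top px [297. 120.] 36 mean [ 0.785  -0.1193  0.1711] z [0.166 0.171 0.176] rect [ 784. -118.] [19. 24.] 58.4 ax 161.1
top px [424. 143.] 25 mean [ 0.73   -0.576   0.0837] z [0.078 0.084 0.09 ] rect [ 730. -576.] [24. 12.] 0.1 ax -179.8
top px [164. 152.] 69 mean [0.6769 0.3376 0.1436] z [0.137 0.143 0.15 ] rect [674. 337.] [26. 65.] 86.9 ax 179.1
top px [425. 162.] 24 mean [ 0.6598 -0.5756  0.0843] z [0.078 0.085 0.089] rect [ 659. -576.] [10. 25.] 86.1 ax 176.2
top px [310. 172.] 390 mean [ 0.6329
[... 5384 characters left out ...]
de px [260. 219.] 151 mean [0.5284 0.0275 0.0653] z [0.051 0.068 0.071] rect [526.  28.] [81. 32.] 85.9 ax 87.4
side px [250. 236.] 123 mean [0.5345 0.09   0.0576] z [0.046 0.057 0.069] rect [536.  90.] [ 5. 46.] 89.2 ax 177.5
side px [444. 253.] 119 mean [0.082  0.0153 0.0698] z [0.037 0.071 0.097] rect [80. 11.] [62. 13.] 73.0 ax 75.0
side px [452. 260.] 98 mean [0.0661 0.0366 0.0728] z [0.039 0.076 0.098] rect [66. 38.] [ 7. 15.] 33.3 ax 128.6
side px [501. 288.] 176 mean [-0.0267  0.0785  0.0621] z [0.032 0.061 0.096] rect [-27.  80.] [ 4. 25.] 18.7 ax 109.6
white mat
side px [314. 204.] 4200 mean [ 0.4227 -0.1654  0.0046] z [0.003 0.005 0.007] rect [ 432. -188.] [280. 280.] 0.0 ax 171.2
```

```bash
cat >> h.py <<'E'
def go(x,y,z,yaw):
    """offset (cm) and twist for a tool-down target; yaw = heading of the jaw axis (tool z), deg"""
    s=env.get_state(); r=rot(); a=np.radians(yaw)
    T=R.from_matrix(np.array([[np.sin(a),0,np.cos(a)],[-np.cos(a),0,np.sin(a)],[0,-1,0]]))
    d=np.array([x,y,z])-s['eef_pos']; tw=(r.inv()*T).as_rotvec()
    rows=max(np.linalg.norm(d)/.05,np.degrees(np.linalg.norm(tw))/8.59)
    print('offset',r.inv().apply(d*100).round(2),'twist',tw.round(3),'rows',round(rows,1))
def st():
    s=env.get_state(); m=rot().as_matrix()
    print('t',round(s['time'],2),'pos',np.round(s['eef_pos'],4),'yaw',round(float(np.degrees(np.arctan2(m[1,2],m[0,2]))),2),'tilt',np.degrees(np.arccos(-m[2,1])).round(2),'F',np.round(s['wrist_force'],1),'open',round(float(s['opening']),4),'q6',round(float(s['joint_pos'][5]),2))
def zone(name,d,c,rad,z0,z1,col=None):
    w=pts(name,d) if not isinstance(name,np.ndarray) else name
    m=(d>0)&(np.hypot(w[...,0]-c[0],w[...,1]-c[1])<rad)&(w[...,2]>z0)&(w[...,2]<z1)
    if col is not None: m&=col
    q=w[m]; r=cv2.minAreaRect(q[:,:2].astype(np.float32)*1000); e=np.linalg.eigh(np.cov(q[:,:2].T))[1][:,1]
    print(len(q),'mean',q.mean(0).round(4),'rect',np.round(r[0],1),np.round(r[1],1),'ax',np.degrees(np.arctan2(e[1],e[0])).round(1),'ztop',np.percentile(q[:,2],[5,95]).round(3))
E
python3 - <<'E'
from h import *
for n in ['top','side']:
    f=np.load(n+'0.npz');d=f['d'];print(n)
    zone(n,d,(.549,.415),.045,.208,.23)   # spent bar
    zone(n,d,(.634,-.172),.045,.052,.08)  # fresh bar
    zone(n,d,(.634,-.172),.06,.03,.05)
go(.5495,.415,.26,-93); go(.32,-.2,.26,-93)
E
```

```text
top
88 mean [0.5481 0.413  0.2175] rect [548.1 413.7] [16.4 56.2] ax 177.1 ztop [0.21  0.225]
71 mean [ 0.6338 -0.1718  0.0637] rect [ 638.5 -183. ] [56.6 37.8] ax -157.1 ztop [0.055 0.07 ]
370 mean [ 0.633  -0.1714  0.0403] rect [ 633.5 -171.9] [86. 84.] ax 93.5 ztop [0.034 0.046]
side
368 mean [0.5504 0.4154 0.2166] rect [552.6 413.7] [15.2 56.7] ax 178.4 ztop [0.209 0.22 ]
107 mean [ 0.6389 -0.1698  0.061 ] rect [ 638.7 -171.3] [54.6 16.7] ax -157.9 ztop [0.053 0.067]
262 mean [ 0.6328 -0.1585  0.0415] rect [ 635.4 -166.4] [85.6 70.3] ax -155.2 ztop [0.036 0.047]
offset [-64.44  -2.81 -81.71] twist [ 0.002  0.339 -0.   ] rows 20.8
offset [-25.03  -2.9  -29.22] twist [ 0.002  0.339 -0.   ] rows 7.7
```

```bash
python3 -m crank '[{"twist":[0,0.17,0],"offset":[-16.6,-3.5,-10.8],"jaw":0},{"twist":[0,0.34,0],"offset":[-33.2,-7,-21.7],"jaw":0},{"twist":[0,0.34,0],"offset":[-33.2,-7,-21.7],"jaw":0},{"twist":[0,0.34,0],"offset":[-33.2,-7,-21.7],"jaw":0},{"twist":[0,0.34,0],"offset":[-33.2,-7,-21.7],"jaw":0},{"twist":[0,0.34,0],"offset":[-33.2,-7,-21.7],"jaw":0},{"twist":[0,0.34,0],"offset":[-33.2,-7,-21.7],"jaw":0},{"twist":[0,0.34,0],"offset":[-33.2,-7,-21.7],"jaw":0}]'
python3 - <<'E'
from h import *
st(); go(.53,.10,.30,-93); go(.5495,.4145,.27,-93)
E
```

```text
time: 0.9
eef_pos: [0.4184, -0.2501, 0.3009]
tool_rot: [-0.019, 0.019, 0.707, -0.707]
wrist_force: [1.1, 0.3, 0.3]
opening: 0.0427
t 0.9 pos [ 0.4184 -0.2501  0.3009] yaw -93.06 tilt 0.01 F [1.1 0.3 0.3] open 0.0427 q6 0.84
offset [ -9.28   0.09 -35.55] twist [ 0.    -0.001  0.   ] rows 7.3
offset [ -9.55   3.09 -67.06] twist [ 0.    -0.001  0.   ] rows 13.6
```

```bash
python3 -m crank '[{"twist":[0,0,0],"offset":[-9.3,0,-35.5],"jaw":0},{"twist":[0,0,0],"offset":[-9.3,0,-35.5],"jaw":0},{"twist":[0,0,0],"offset":[-9.3,0,-35.5],"jaw":0},{"twist":[0,0,0],"offset":[-9.3,0,-35.5],"jaw":0},{"twist":[0,0,0],"offset":[-9.3,0,-35.5],"jaw":0},{"twist":[0,0,0],"offset":[-9.3,0,-35.5],"jaw":0},{"twist":[0,0,0],"offset":[-9.3,0,-35.5],"jaw":0},{"twist":[0,0,0],"offset":[-9.3,0,-35.5],"jaw":0}]'; python3 -m crank '[{"twist":[0,0,0],"offset":[-0.3,3,-31.5],"jaw":0},{"twist":[0,0,0],"offset":[-0.3,3,-31.5],"jaw":0},{"twist":[0,0,0],"offset":[-0.3,3,-31.5],"jaw":0},{"twist":[0,0,0],"offset":[-0.3,3,-31.5],"jaw":0},{"twist":[0,0,0],"offset":[-0.3,3,-31.5],"jaw":0},{"twist":[0,0,0],"offset":[-0.3,3,-31.5],"jaw":0},{"twist":[0,0,0],"offset":[-0.3,3,-31.5],"jaw":0},{"twist":[0,0,0],"offset":[-0.3,3,-31.5],"jaw":0}]'
python3 - <<'E'
from h import *
st(); i=camera_info('wrist'); p,d=camera('wrist'); save('w1',p); w=pts('wrist',d,i); print(i)
zone(w,d,(.549,.415),.045,.208,.23)
zone(w,d,(.549,.415),.06,.186,.2)
go(.5495,.4145,.197,-93)
E
```

```text
time: 1.7
eef_pos: [0.5294, 0.1018, 0.3002]
tool_rot: [-0.018, 0.017, 0.707, -0.706]
wrist_force: [0.1, -0.5, -0.2]
opening: 0.0432
time: 2.5
eef_pos: [0.5479, 0.414, 0.2689]
tool_rot: [0.018, -0.017, -0.707, 0.707]
wrist_force: [-0.9, -1.1, -0.3]
opening: 0.0426
t 2.5 pos [0.5479 0.414  0.2689] yaw -92.85 tilt 0.14 F [-0.9 -1.1 -0.3] open 0.0426 q6 2.1
{'fx': 338.593090074257, 'fy': 338.593090074257, 'cx': 257.5932835051128, 'cy': 190.00019852576716, 'view': array([[-0.04985969, -0.99875531,  0.00135962,  0.44083292],
       [-0.95456389,  0.04805394,  0.29410645,  0.4534068 ],
       [-0.29380572,  0.01336621, -0.9557717 ,  0.57058162],
       [ 0.        ,  0.        ,  0.        ,  1.        ]])}
2018 mean [0.5531 0.4138 0.2177] rect [551. 414.] [13.9 55.6] ax 177.7 ztop [0.216 0.219]
10368 mean [0.5546 0.4138 0.194 ] rect [550.9 414. ] [86.8 87. ] ax 87.0 ztop [0.193 0.195]
offset [-0.1   7.25 -0.24] twist [-0.001  0.001  0.001] rows 1.5
```

View pics/w1.png

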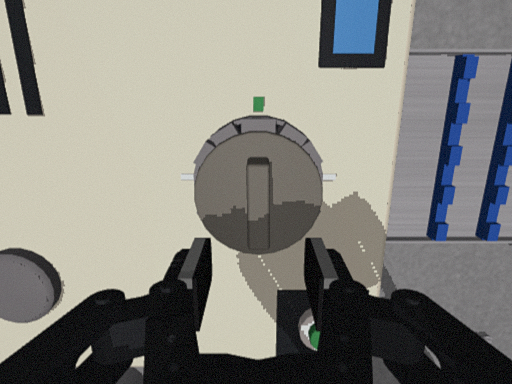

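The wrist view shows the grey cap (258,190) with its bar vertical, green mark at (258,104) and white marks at (187,177) and (330,177). So the filter is locked, centred at about (0.550, 0.414).

```bash
python3 -m crank '[{"twist":[0,0,0],"offset":[-0.2,5,0],"jaw":0},{"twist":[0,0,0],"offset":[-0.2,7.2,0],"jaw":0},{"twist":[0,0,0],"offset":[-0.2,7.2,0],"jaw":0},{"twist":[0,0,0],"offset":[-0.2,7.2,0],"jaw":1},{"twist":[0,0,0],"offset":[-0.2,7.2,0],"jaw":1},{"twist":[0,0,0],"offset":[-0.2,7.2,0],"jaw":1},{"twist":[0,0,0],"offset":[-0.2,7.2,0],"jaw":1},{"twist":[0,0,0],"offset":[-0.2,7.2,0],"jaw":1}]'; python3 -m crank '[{"twist":[0,0,0],"offset":[0,0,0],"jaw":1},{"twist":[0,0,0],"offset":[0,0.5,0],"jaw":1},{"twist":[0,0,0],"offset":[0,0.9,0],"jaw":1},{"twist":[0,0,0],"offset":[0,0.9,0],"jaw":1},{"twist":[0,0,0],"offset":[0,0.9,0],"jaw":1}]';python3 -c "
from h import *
st()"
```

```text
time: 3.35
eef_pos: [0.5524, 0.412, 0.2013]
tool_rot: [-0.017, 0.02, 0.707, -0.706]
wrist_force: [0.8, -1.2, 5.8]
opening: 0.0121
time: 3.85
eef_pos: [0.5527, 0.4123, 0.1933]
tool_rot: [-0.017, 0.02, 0.708, -0.706]
wrist_force: [-0.6, -1.9, 10.6]
opening: 0.0123
t 3.85 pos [0.5527 0.4123 0.1933] yaw -93.04 tilt 0.3 F [-0.6 -1.9 10.6] open 0.0123 q6 2.09
```

```bash
cat > cap.py <<'E'
from h import *
import sys
c=tuple(map(float,sys.argv[1:3])); lo,hi=map(float,sys.argv[3:5])
st(); i=camera_info('wrist'); p,d=camera('wrist'); w=pts('wrist',d,i)
m=(d>0)&(np.hypot(w[...,0]-c[0],w[...,1]-c[1])<.042)&(w[...,2]>lo)&(w[...,2]<hi)
q=w[m]; q=q[abs(q[:,2]-np.median(q[:,2]))<.004]
A=np.c_[q[:,:2]-c,np.ones(len(q))]; k=np.linalg.lstsq(A,q[:,2],rcond=None)[0]
print(len(q),'cap z at centre',k[2].round(4),'median',np.median(q[:,2]).round(4),'slopes',k[:2].round(3))
h,e=np.histogram(w[m][:,2],bins=np.arange(lo,hi,.002)); print(dict(zip(e.round(3),h)))
E
python3 cap.py .55 .414 .176 .2
```

```text
t 3.85 pos [0.5527 0.4123 0.1933] yaw -93.04 tilt 0.3 F [-0.6 -1.9 10.6] open 0.0123 q6 2.09
11323 cap z at centre 0.1857 median 0.1857 slopes [0.    0.004]
{np.float64(0.176): np.int64(0), np.float64(0.178): np.int64(0), np.float64(0.18): np.int64(0), np.float64(0.182): np.int64(14), np.float64(0.184): np.int64(7666), np.float64(0.186): np.int64(3607), np.float64(0.188): np.int64(39), np.float64(0.19): np.int64(38), np.float64(0.192): np.int64(49), np.float64(0.194): np.int64(39), np.float64(0.196): np.int64(66), np.float64(0.198): np.int64(99)}
```

```bash
python3 -m crank '[{"twist":[0,0,0],"offset":[0,0.1,0],"jaw":1},{"twist":[0,-0.13,0],"offset":[0,0.1,0],"jaw":1},{"twist":[0,-0.26,0],"offset":[0,0.1,0],"jaw":1},{"twist":[0,-0.39,0],"offset":[0,0.1,0],"jaw":1},{"twist":[0,-0.52,0],"offset":[0,0.1,0],"jaw":1},{"twist":[0,-0.65,0],"offset":[0,0.1,0],"jaw":1},{"twist":[0,-0.78,0],"offset":[0,0.1,0],"jaw":1},{"twist":[0,-0.78,0],"offset":[0,0.1,0],"jaw":1}]'; python3 cap.py .55 .414 .176 .2
```

```text
time: 4.7
eef_pos: [0.553, 0.413, 0.1929]
tool_rot: [0.255, -0.25, 0.661, -0.66]
wrist_force: [0.7, 0.5, 10.4]
opening: 0.0128
t 4.7 pos [0.553  0.413  0.1929] yaw -48.13 tilt 0.39 F [ 0.7  0.5 10.4] open 0.0128 q6 1.31
11532 cap z at centre 0.1853 median 0.1853 slopes [-0.001  0.001]
{np.float64(0.176): np.int64(0), np.float64(0.178): np.int64(9), np.float64(0.18): np.int64(15), np.float64(0.182): np.int64(215), np.float64(0.184): np.int64(9969), np.float64(0.186): np.int64(1322), np.float64(0.188): np.int64(39), np.float64(0.19): np.int64(45), np.float64(0.192): np.int64(43), np.float64(0.194): np.int64(49), np.float64(0.196): np.int64(76), np.float64(0.198): np.int64(103)}
```

```bash
python3 -m crank '[{"twist":[0,-0.13,0],"offset":[0,0,0],"jaw":1},{"twist":[0,-0.26,0],"offset":[0,0,0],"jaw":1},{"twist":[0,-0.39,0],"offset":[0,0,0],"jaw":1},{"twist":[0,-0.52,0],"offset":[0,0,0],"jaw":1},{"twist":[0,-0.65,0],"offset":[0,0,0],"jaw":1},{"twist":[0,-0.78,0],"offset":[0,0,0],"jaw":1},{"twist":[0,-0.79,0],"offset":[0,0,0],"jaw":1},{"twist":[0,-0.79,0],"offset":[0,0,0],"jaw":1}]'; python3 cap.py .55 .414 .176 .2; python3 -m crank '[{"twist":[0,0,0],"offset":[0,-0.8,0],"jaw":1},{"twist":[0,0,0],"offset":[0,-1.6,0],"jaw":1},{"twist":[0,0,0],"offset":[0,-2.4,0],"jaw":1},{"twist":[0,0,0],"offset":[0,-2.4,0],"jaw":1}]';  python3 cap.py .55 .414 .18 .23
```

```text
time: 5.55
eef_pos: [0.5525, 0.4135, 0.1928]
tool_rot: [-0.489, 0.484, -0.513, 0.513]
wrist_force: [-1.0, 1.1, 9.9]
opening: 0.0127
t 5.55 pos [0.5525 0.4135 0.1928] yaw -3.04 tilt 0.39 F [-1.   1.1  9.9] open 0.0127 q6 0.52
11920 cap z at centre 0.1853 median 0.1853 slopes [-0.    -0.004]
{np.float64(0.176): np.int64(0), np.float64(0.178): np.int64(24), np.float64(0.18): np.int64(73), np.float64(0.182): np.int64(356), np.float64(0.184): np.int64(10227), np.float64(0.186): np.int64(1291), np.float64(0.188): np.int64(34), np.float64(0.19): np.int64(46), np.float64(0.192): np.int64(42), np.float64(0.194): np.int64(48), np.float64(0.196): np.int64(75), np.float64(0.198): np.int64(106)}
time: 6.0
eef_pos: [0.5513, 0.4125, 0.2141]
tool_rot: [0.487, -0.486, 0.513, -0.513]
wrist_force: [0.8, 2.4, -1.2]
opening: 0.0122
t 6.0 pos [0.5513 0.4125 0.2141] yaw -3.08 tilt 0.12 F [ 0.8  2.4 -1.2] open 0.0122 q6 0.52
12232 cap z at centre 0.2065 median 0.2065 slopes [-0.005 -0.002]
{np.float64(0.18): np.int64(0), np.float64(0.182): np.int64(0), np.float64(0.184): np.int64(0), np.float64(0.186): np.int64(0), np.float64(0.188): np.int64(0), np.float64(0.19): np.int64(0), np.float64(0.192): np.int64(0), np.float64(0.194): np.int64(0), np.float64(0.196): np.int64(0), np.float64(0.198): np.int64(1), np.float64(0.2): np.int64(71), np.float64(0.202): np.int64(110), np.float64(0.204): np.int64(2660), np.float64(0.206): np.int64(9379), np.float64(0.208): np.int64(99), np.float64(0.21): np.int64(38), np.float64(0.212): np.int64(45), np.float64(0.214): np.int64(44), np.float64(0.216): np.int64(48), np.float64(0.218): np.int64(92), np.float64(0.22): np.int64(124), np.float64(0.222): np.int64(166), np.float64(0.224): np.int64(164), np.float64(0.226): np.int64(186), np.float64(0.228): np.int64(1172)}
```

```bash
python3 -m crank '[{"twist":[0,0,0],"offset":[0,-4,0],"jaw":1},{"twist":[0,0,0],"offset":[0,-8.5,0],"jaw":1},{"twist":[0,0,0],"offset":[30,-8.5,-1],"jaw":1},{"twist":[0,0,0],"offset":[30,-8.5,-1],"jaw":1},{"twist":[0,0,0],"offset":[30,-8.5,-1],"jaw":1},{"twist":[0,0,0],"offset":[30,-8.5,-1],"jaw":1},{"twist":[0,0,0],"offset":[30,-8.5,-1],"jaw":1},{"twist":[0,0,0],"offset":[30,-8.5,-1],"jaw":1}]'; python3 -c "
from h import *
st();go(.486,-.447,.28,-3)"
```

```text
time: 6.85
eef_pos: [0.5236, 0.1108, 0.2965]
tool_rot: [0.486, -0.487, 0.514, -0.513]
wrist_force: [0.9, -0.4, -1.2]
opening: 0.0127
t 6.85 pos [0.5236 0.1108 0.2965] yaw -3.09 tilt 0.15 F [ 0.9 -0.4 -1.2] open 0.0127 q6 0.04
offset [55.9   1.71 -0.74] twist [ 0.002 -0.002  0.001] rows 11.2
```

```bash
python3 -m crank '[{"twist":[0,0,0],"offset":[39,0,-0.6],"jaw":1},{"twist":[0,0,0],"offset":[39,0,-0.6],"jaw":1},{"twist":[0,0,0],"offset":[39,0,-0.6],"jaw":1},{"twist":[0,0,0],"offset":[39,0,-0.6],"jaw":1},{"twist":[0,0,0],"offset":[39,0,-0.6],"jaw":1},{"twist":[0,0,0],"offset":[39,0,-0.6],"jaw":1},{"twist":[0,0,0],"offset":[39,0,-0.6],"jaw":1},{"twist":[0,0,0],"offset":[39,0,-0.6],"jaw":1}]';python3 -m crank '[{"twist":[0,0,0],"offset":[16.9,5,-0.2],"jaw":1},{"twist":[0,0,0],"offset":[16.9,5,-0.2],"jaw":1},{"twist":[0,0,0],"offset":[16.9,5,-0.2],"jaw":1},{"twist":[0,0,0],"offset":[16.9,5,-0.2],"jaw":1},{"twist":[0,0,0],"offset":[16.9,5,-0.2],"jaw":1}]'
python3 - <<'E'
from h import *
st(); go(.486,-.447,.056,-3)
p,d=camera('top'); save('top1',p); np.savez('top1',p=p,d=d)
E
```

```text
time: 7.65
eef_pos: [0.4963, -0.2788, 0.2964]
tool_rot: [0.485, -0.486, 0.515, -0.513]
wrist_force: [0.3, -0.1, -1.0]
opening: 0.0122
time: 8.15
eef_pos: [0.4839, -0.4474, 0.2437]
tool_rot: [0.485, -0.486, 0.516, -0.512]
wrist_force: [-0.3, -0.7, -1.9]
opening: 0.0126
t 8.15 pos [ 0.4839 -0.4474  0.2437] yaw -3.35 tilt 0.34 F [-0.3 -0.7 -1.9] open 0.0126 q6 -0.87
offset [1.000e-02 1.876e+01 3.000e-01] twist [ 0.005 -0.006 -0.003] rows 3.8
```

View pics/top1.png

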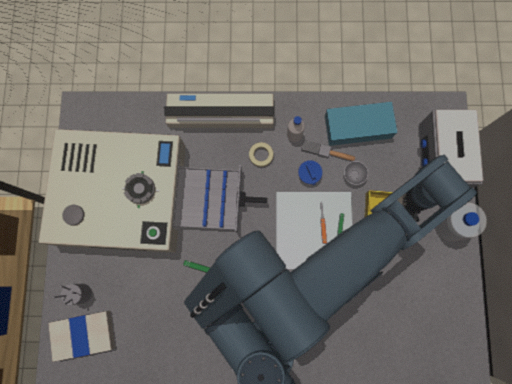

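The top view shows the port at (138,188) empty, with the arm over the tub. Now lowering the spent filter in.

```bash
python3 -m crank '[{"twist":[0,0,0],"offset":[0,5,0.2],"jaw":1},{"twist":[0,0,0],"offset":[0,10,0.2],"jaw":1},{"twist":[0,0,0],"offset":[0,14,0.2],"jaw":1},{"twist":[0,0,0],"offset":[0,17,0.2],"jaw":1},{"twist":[0,0,0],"offset":[0,18.8,0.2],"jaw":1},{"twist":[0,0,0],"offset":[0,18.8,0.2],"jaw":1},{"twist":[0,0,0],"offset":[0,18.8,0.2],"jaw":1}]';python3 -c "
from h import *
st()"; python3 -m crank '[{"twist":[0,0,0],"offset":[0,0,0],"jaw":0},{"twist":[0,0,0],"offset":[0,0,0],"jaw":0},{"twist":[0,0,0],"offset":[0,0,0],"jaw":0},{"twist":[0,0,0],"offset":[0,-5,0],"jaw":0},{"twist":[0,0,0],"offset":[0,-10,0],"jaw":0},{"twist":[0,0,0],"offset":[0,-15,0],"jaw":0},{"twist":[0,0,0],"offset":[0,-20,0],"jaw":0},{"twist":[0,0,0],"offset":[0,-20,0],"jaw":0}]'
python3 - <<'E'
from h import *
st(); i=camera_info('wrist'); p,d=camera('wrist'); save('w2',p); w=pts('wrist',d,i)
zone(w,d,(.486,-.447),.06,.035,.055)
zone(w,d,(.486,-.447),.06,.06,.075)
E
```

```text
time: 8.9
eef_pos: [0.4895, -0.445, 0.061]
tool_rot: [-0.486, 0.487, -0.513, 0.514]
wrist_force: [0.6, 0.0, -1.9]
opening: 0.0123
t 8.9 pos [ 0.4895 -0.445   0.061 ] yaw -3.06 tilt 0.08 F [ 0.6  0.  -1.9] open 0.0123 q6 -0.86
time: 9.7
eef_pos: [0.4915, -0.4483, 0.2709]
tool_rot: [-0.486, 0.487, -0.507, 0.519]
wrist_force: [0.1, -1.2, 0.2]
opening: 0.0429
t 9.7 pos [ 0.4915 -0.4483  0.2709] yaw -3.09 tilt 0.98 F [ 0.1 -1.2  0.2] open 0.0429 q6 -0.86
4092 mean [ 0.4895 -0.4452  0.0441] rect [ 489.3 -447.6] [86.5 85.7] ax 174.4 ztop [0.043 0.045]
711 mean [ 0.4895 -0.4465  0.0679] rect [ 489.5 -447.7] [56.2 13.9] ax 84.9 ztop [0.066 0.069]
```

View pics/w2.png

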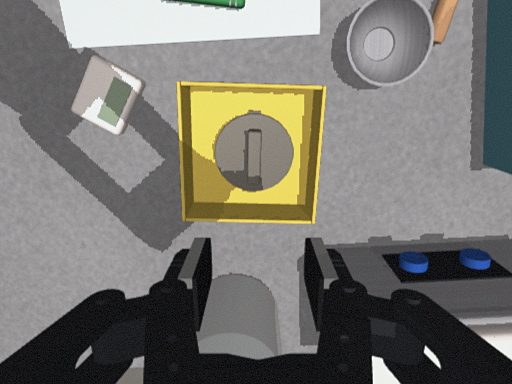

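The spent filter sits upright in the tub (cap at 253,152). Next is the fresh filter.

```bash
python3 -c "
from h import *
st();go(.6345,-.172,.20,-67.5)"
```

```text
t 9.75 pos [ 0.4904 -0.4471  0.2664] yaw -3.09 tilt 0.64 F [-0.5  0.9 -1.4] open 0.0429 q6 -0.86
offset [-28.3    6.5   12.85] twist [-0.011  1.124  0.004] rows 7.5
```

```bash
python3 -m crank '[{"twist":[0,0.14,0],"offset":[-5,0,2],"jaw":0},{"twist":[0,0.28,0],"offset":[-9,1,4],"jaw":0},{"twist":[0,0.42,0],"offset":[-13,2,6],"jaw":0},{"twist":[0,0.56,0],"offset":[-17,3,8],"jaw":0},{"twist":[0,0.7,0],"offset":[-21,4,10],"jaw":0},{"twist":[0,0.84,0],"offset":[-25,5,12],"jaw":0},{"twist":[0,0.98,0],"offset":[-28.3,5.5,12.8],"jaw":0},{"twist":[0,1.124,0],"offset":[-28.3,5.5,12.8],"jaw":0}]'; python3 -m crank '[{"twist":[0,0,0],"offset":[0,0,0],"jaw":0},{"twist":[0,0,0],"offset":[0,0,0],"jaw":0}]'
python3 - <<'E'
from h import *
st(); i=camera_info('wrist'); p,d=camera('wrist'); w=pts('wrist',d,i)
zone(w,d,(.6345,-.172),.06,.035,.046)
zone(w,d,(.6345,-.172),.06,.059,.07)
go(.6345,-.172,.1,-67.5);go(.6345,-.172,.046,-67.5)
E
```

```text
time: 10.55
eef_pos: [0.6318, -0.1638, 0.2021]
tool_rot: [0.137, -0.139, 0.695, -0.692]
wrist_force: [0.4, -0.5, -0.6]
opening: 0.0425
time: 10.75
eef_pos: [0.6314, -0.1694, 0.2041]
tool_rot: [0.139, -0.14, 0.693, -0.693]
wrist_force: [0.2, 0.0, -0.1]
opening: 0.0427
t 10.75 pos [ 0.6314 -0.1694  0.2041] yaw -67.28 tilt 0.06 F [ 0.2  0.  -0.1] open 0.0427 q6 0.73
5723 mean [ 0.6389 -0.1722  0.0401] rect [ 636.7 -173.3] [86.7 86.7] ax 113.4 ztop [0.039 0.041]
1013 mean [ 0.6374 -0.1729  0.0639] rect [ 636.5 -173.1] [55.6 13.3] ax -156.9 ztop [0.062 0.065]
offset [-0.2  10.44  0.32] twist [0.    0.003 0.   ] rows 2.1
offset [-0.2  15.84  0.32] twist [0.    0.003 0.   ] rows 3.2
```

```bash
python3 -m crank '[{"twist":[0,0,0],"offset":[-0.3,5,0.55],"jaw":0},{"twist":[0,0,0],"offset":[-0.3,10,0.55],"jaw":0},{"twist":[0,0,0],"offset":[-0.3,13.5,0.55],"jaw":0},{"twist":[0,0,0],"offset":[-0.3,15.7,0.55],"jaw":0},{"twist":[0,0,0],"offset":[-0.3,15.7,0.55],"jaw":0},{"twist":[0,0,0],"offset":[-0.3,15.7,0.55],"jaw":1},{"twist":[0,0,0],"offset":[-0.3,15.7,0.55],"jaw":1},{"twist":[0,0,0],"offset":[-0.3,15.7,0.55],"jaw":1}]'; python3 -m crank '[{"twist":[0,0,0],"offset":[0,0,0],"jaw":1},{"twist":[0,0,0],"offset":[0,0,0],"jaw":1},{"twist":[0,0,0],"offset":[0,0,0],"jaw":1}]'; python3 cap.py .6365 -.173 .03 .06; python3 -m crank '[{"twist":[0,0,0],"offset":[0,-5,0],"jaw":1},{"twist":[0,0,0],"offset":[0,-10,0],"jaw":1},{"twist":[0,0,0],"offset":[0,-15,0],"jaw":1},{"twist":[0,0,0],"offset":[0,-20,0],"jaw":1},{"twist":[0,0,0],"offset":[0,-25,0],"jaw":1},{"twist":[0,0,0],"offset":[0,-25,0],"jaw":1}]'; python3 cap.py .6365 -.173 .26 .33; python3 -c "
from h import *
go(.552,.4135,.29,-3)"
```

```text
time: 11.6
eef_pos: [0.6383, -0.1741, 0.0503]
tool_rot: [-0.139, 0.137, -0.693, 0.694]
wrist_force: [0.1, -1.2, 3.0]
opening: 0.0124
time: 11.9
eef_pos: [0.6383, -0.1741, 0.0503]
tool_rot: [-0.139, 0.137, -0.692, 0.695]
wrist_force: [-0.3, -1.2, 7.6]
opening: 0.0126
t 11.9 pos [ 0.6383 -0.1741  0.0503] yaw -67.48 tilt 0.26 F [-0.3 -1.2  7.6] open 0.0126 q6 0.73
11525 cap z at centre 0.0401 median 0.0401 slopes [ 0.001 -0.001]
{np.float64(0.03): np.int64(0), np.float64(0.032): np.int64(0), np.float64(0.034): np.int64(0), np.float64(0.036): np.int64(1), np.float64(0.038): np.int64(5310), np.float64(0.04): np.int64(6173), np.float64(0.042): np.int64(39), np.float64(0.044): np.int64(39), np.float64(0.046): np.int64(34), np.float64(0.048): np.int64(44), np.float64(0.05): np.int64(47), np.float64(0.052): np.int64(46), np.float64(0.054): np.int64(84), np.float64(0.056): np.int64(130)}
time: 12.55
eef_pos: [0.64, -0.1744, 0.3084]
tool_rot: [-0.143, 0.134, -0.69, 0.697]
wrist_force: [0.3, -0.2, -0.9]
opening: 0.0122
t 12.55 pos [ 0.64   -0.1744  0.3084] yaw -67.46 tilt 0.92 F [ 0.3 -0.2 -0.9]
[... 566 characters left out ...]
np.float64(0.29): np.int64(0), np.float64(0.292): np.int64(0), np.float64(0.294): np.int64(3), np.float64(0.296): np.int64(3582), np.float64(0.298): np.int64(7185), np.float64(0.3): np.int64(86), np.float64(0.302): np.int64(40), np.float64(0.304): np.int64(31), np.float64(0.306): np.int64(49), np.float64(0.308): np.int64(41), np.float64(0.31): np.int64(49), np.float64(0.312): np.int64(81), np.float64(0.314): np.int64(117), np.float64(0.316): np.int64(148), np.float64(0.318): np.int64(178), np.float64(0.32): np.int64(1647), np.float64(0.322): np.int64(2162), np.float64(0.324): np.int64(158), np.float64(0.326): np.int64(168)}
offset [-14.49   1.05 -57.57] twist [-0.01  -1.125 -0.002] rows 11.9
```

```bash
python3 -m crank '[{"twist":[0,-0.1,0],"offset":[-1,0,-4],"jaw":1},{"twist":[0,-0.23,0],"offset":[-2,0,-8],"jaw":1},{"twist":[0,-0.36,0],"offset":[-3.2,0,-12.7],"jaw":1},{"twist":[0,-0.49,0],"offset":[-4.4,0,-17.4],"jaw":1},{"twist":[0,-0.62,0],"offset":[-5.6,0,-22],"jaw":1},{"twist":[0,-0.75,0],"offset":[-6.8,0,-26.7],"jaw":1},{"twist":[0,-0.88,0],"offset":[-7.9,0,-31],"jaw":1},{"twist":[0,-1.0,0],"offset":[-9,0,-35.4],"jaw":1}]'; python3 -c "
from h import *
st();go(.551,.4135,.275,-3)"
```

```text
time: 13.4
eef_pos: [0.5828, 0.1902, 0.2957]
tool_rot: [0.454, -0.456, 0.542, -0.541]
wrist_force: [1.0, -0.0, -2.0]
opening: 0.0124
t 13.4 pos [0.5828 0.1902 0.2957] yaw -9.88 tilt 0.18 F [ 1. -0. -2.] open 0.0124 q6 0.29
offset [-21.46   2.07  -6.95] twist [ 0.003 -0.12   0.001] rows 4.5
```

```bash
python3 -m crank '[{"twist":[0,-0.1,0],"offset":[-4.5,0,-1.4],"jaw":1},{"twist":[0,-0.12,0],"offset":[-9,0,-2.9],"jaw":1},{"twist":[0,-0.12,0],"offset":[-13.5,0.5,-4.3],"jaw":1},{"twist":[0,-0.12,0],"offset":[-18,1,-5.8],"jaw":1},{"twist":[0,-0.12,0],"offset":[-21.4,2,-6.9],"jaw":1},{"twist":[0,-0.12,0],"offset":[-21.4,2,-6.9],"jaw":1},{"twist":[0,-0.12,0],"offset":[-21.4,2,-6.9],"jaw":1},{"twist":[0,-0.12,0],"offset":[-21.4,2,-6.9],"jaw":1}]'
python3 - <<'E'
from h import *
st(); i=camera_info('wrist'); p,d=camera('wrist'); save('w3',p); w=pts('wrist',d,i)
zone(w,d,(.551,.4135),.05,.25,.275)
zone(w,d,(.551,.4135),.04,.282,.3)
m=(w[...,2]>.165)&(w[...,2]<.178)&(np.hypot(w[...,0]-.55,w[...,1]-.414)<.07)&(d>0)
q=w[m][:,:2]; 
if len(q)>50:
    A=np.c_[q,np.ones(len(q))];print(len(q),'rim rect',cv2.minAreaRect((q*1000).astype(np.float32)))
E
```

```text
time: 14.2
eef_pos: [0.5542, 0.4103, 0.2767]
tool_rot: [0.485, -0.486, 0.514, -0.514]
wrist_force: [0.2, -0.1, -2.4]
opening: 0.0124
t 14.2 pos [0.5542 0.4103 0.2767] yaw -3.35 tilt 0.1 F [ 0.2 -0.1 -2.4] open 0.0124 q6 0.52
13139 mean [0.5547 0.4249 0.2664] rect [554.8 411.3] [84.  87.4] ax 176.7 ztop [0.265 0.268]
4912 mean [0.5542 0.4148 0.2907] rect [551.5 411.1] [55.4 36.9] ax 86.7 ztop [0.286 0.297]
2195 rim rect ((550.4567260742188, 438.07415771484375), (100.19449615478516, 47.04064178466797), 1.1878875494003296)
```

View pics/w3.png

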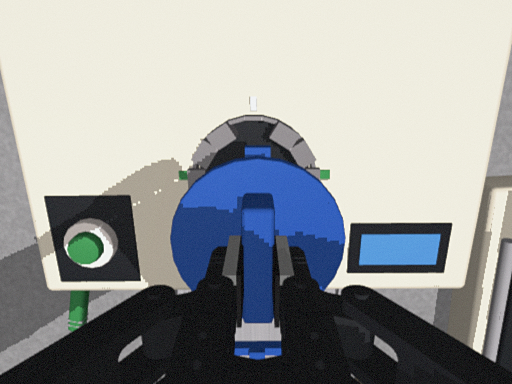

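The blue cap is well held (258,235). The port behind it shows green marks at (184,175) and (325,175) and a white mark at (253,103). I'll get the port's axis from those marks.

Run:
```python
from h import *
st(); i=camera_info('wrist'); p,d=camera('wrist'); w=pts('wrist',d,i); h=cv2.cvtColor(p,cv2.COLOR_RGB2HSV)
m=cv2.inRange(h,(45,120,60),(85,255,255)); n,l,s,c=cv2.connectedComponentsWithStats(m)
for k in range(1,n):
    if s[k,4]>15: print('green',c[k].round(1),s[k,4],w[l==k].mean(0).round(4),w[l==k].min(0).round(4),w[l==k].max(0).round(4))
q=w[95:112,245:262].reshape(-1,3); print('white',w[103,253].round(4))
m=(w[...,2]>.168)&(w[...,2]<.176)&(np.hypot(w[...,0]-.55,w[...,1]-.414)<.07)&(d>0)
q=w[m][:,:2]
from scipy.optimize import least_squares
# outer edge: furthest point per angle sector
a=np.degrees(np.arctan2(q[:,1]-.414,q[:,0]-.55))
e=np.array([q[(a>=t)&(a<t+5)][np.argmax(np.hypot(*(q[(a>=t)&(a<t+5)]-[.55,.414]).T))] for t in range(10,170,5) if ((a>=t)&(a<t+5)).sum()>5])
f=least_squares(lambda v:np.hypot(e[:,0]-v[0],e[:,1]-v[1])-.05,[.55,.414],loss='soft_l1',f_scale=.001);print('circle',f.x,np.abs(f.fun).mean(),len(e))
zone(w,d,(.5545,.411),.055,.26,.272)
```

```text
t 14.25 pos [0.5546 0.41   0.2773] yaw -3.39 tilt 0.05 F [ 0.1 -0.9 -1.5] open 0.0126 q6 0.52
green [182.4 174.5] 54 [0.492  0.4184 0.1463] [0.488  0.4139 0.1398] [0.5589 0.4849 0.4198]
green [323.6 173.5] 65 [0.6104 0.4109 0.1411] [0.6071 0.4076 0.1395] [0.6142 0.4146 0.1428]
green [ 84.6 247.7] 798 [0.4061 0.364  0.1622] [0.3912 0.3502 0.1529] [0.5589 0.4849 0.4198]
green [ 77.3 305.5] 452 [0.2967 0.2144 0.0253] [0.2778 0.1859 0.0072] [0.5589 0.4849 0.4198]
green [ 73.7 323.7] 26 [0.2933 0.1942 0.0366] [0.2766 0.1796 0.02  ] [0.5589 0.4849 0.4198]
green [ 72.2 328.5] 24 [0.2785 0.1744 0.0208] [0.274  0.1716 0.0193] [0.2838 0.1771 0.0221]
white [0.5544 0.4723 0.1412]
circle [0.55078453 0.41394851] 0.0006476893142716197 25
13065 mean [0.5551 0.4246 0.267 ] rect [555.1 411.1] [84.  87.3] ax 176.6 ztop [0.266 0.268]
```

```bash
python3 -m crank '[{"twist":[0,0,0],"offset":[-0.35,1,-0.4],"jaw":1},{"twist":[0,0,0],"offset":[-0.35,3,-0.4],"jaw":1},{"twist":[0,0,0],"offset":[-0.35,4.5,-0.4],"jaw":1},{"twist":[0,0,0],"offset":[-0.35,4.8,-0.4],"jaw":1},{"twist":[0,0,0],"offset":[-0.35,4.8,-0.4],"jaw":1},{"twist":[0,0,0],"offset":[-0.35,4.8,-0.4],"jaw":1}]'
python3 - <<'E'
from h import *
st(); i=camera_info('wrist'); p,d=camera('wrist'); w=pts('wrist',d,i)
zone(w,d,(.551,.4135),.055,.21,.225)
m=(w[...,2]>.21)&(w[...,2]<.225)&(np.hypot(w[...,0]-.551,w[...,1]-.4135)<.06)&(d>0); q=w[m][:,:2]; c=[.551,.4135]
a=np.degrees(np.arctan2(*(q-c).T[::-1])); r=np.hypot(*(q-c).T)
e=np.array([q[k][np.argmax(r[k])] for t in range(0,180,5) for k in [np.where((a>=t)&(a<t+5))[0]] if len(k)>5])
from scipy.optimize import least_squares
f=least_squares(lambda v:np.hypot(e[:,0]-v[0],e[:,1]-v[1])-.044,c,loss='soft_l1',f_scale=.001);print('cap circle',f.x,np.abs(f.fun).mean(),len(e))
E
```

```text
time: 14.9
eef_pos: [0.551, 0.415, 0.2305]
tool_rot: [-0.486, 0.485, -0.514, 0.514]
wrist_force: [-0.5, 0.7, -1.0]
opening: 0.0123
t 14.9 pos [0.551  0.415  0.2305] yaw -3.34 tilt 0.07 F [-0.5  0.7 -1. ] open 0.0123 q6 0.53
13047 mean [0.5515 0.4296 0.2202] rect [550.1 416.2] [87.3 84.2] ax 176.8 ztop [0.219 0.221]
cap circle [0.55068148 0.41423531] 0.00017659324454901584 36
```

```bash
python3 -m crank '[{"twist":[0,0,0],"offset":[0,0.8,0],"jaw":1},{"twist":[0,0,0],"offset":[0,1.6,0],"jaw":1},{"twist":[0,0,0],"offset":[0,2.2,0],"jaw":1},{"twist":[0,0,0],"offset":[0,2.2,0],"jaw":1}]'; python3 cap.py .5508 .414 .17 .24 | head -2;  python3 -m crank '[{"twist":[0,0,0],"offset":[0,0.6,0],"jaw":1},{"twist":[0,0,0],"offset":[0,1.2,0],"jaw":1},{"twist":[0,0,0],"offset":[0,1.7,0],"jaw":1},{"twist":[0,0,0],"offset":[0,1.7,0],"jaw":1},{"twist":[0,0,0],"offset":[0,1.7,0],"jaw":1}]'; python3 cap.py .5508 .414 .17 .24 | head -2
```

```text
time: 15.35
eef_pos: [0.5505, 0.4149, 0.2072]
tool_rot: [0.485, -0.485, 0.514, -0.514]
wrist_force: [-0.5, -0.7, 3.9]
opening: 0.0124
t 15.35 pos [0.5505 0.4149 0.2072] yaw -3.32 tilt 0.01 F [-0.5 -0.7  3.9] open 0.0124 q6 0.53
11525 cap z at centre 0.1971 median 0.197 slopes [-0.002 -0.   ]
time: 15.9
eef_pos: [0.5516, 0.4156, 0.194]
tool_rot: [-0.487, 0.484, -0.514, 0.515]
wrist_force: [-2.7, -1.8, 11.3]
opening: 0.0123
t 15.9 pos [0.5516 0.4156 0.194 ] yaw -3.32 tilt 0.24 F [-2.7 -1.8 11.3] open 0.0123 q6 0.53
11300 cap z at centre 0.1838 median 0.1838 slopes [-0.002 -0.002]
```

```bash
python3 -m crank '[{"twist":[0,0,0],"offset":[0,-0.1,0],"jaw":1},{"twist":[0,0.13,0],"offset":[0,-0.1,0],"jaw":1},{"twist":[0,0.26,0],"offset":[0,-0.1,0],"jaw":1},{"twist":[0,0.39,0],"offset":[0,-0.1,0],"jaw":1},{"twist":[0,0.52,0],"offset":[0,-0.1,0],"jaw":1},{"twist":[0,0.65,0],"offset":[0,-0.1,0],"jaw":1},{"twist":[0,0.78,0],"offset":[0,-0.1,0],"jaw":1},{"twist":[0,0.78,0],"offset":[0,-0.1,0],"jaw":1}]';python3 cap.py .5508 .414 .17 .21 | head -2; python3 -m crank '[{"twist":[0,0.13,0],"offset":[0,0,0],"jaw":1},{"twist":[0,0.26,0],"offset":[0,0,0],"jaw":1},{"twist":[0,0.39,0],"offset":[0,0,0],"jaw":1},{"twist":[0,0.52,0],"offset":[0,0,0],"jaw":1},{"twist":[0,0.65,0],"offset":[0,0,0],"jaw":1},{"twist":[0,0.78,0],"offset":[0,0,0],"jaw":1},{"twist":[0,0.8,0],"offset":[0,0,0],"jaw":1},{"twist":[0,0.8,0],"offset":[0,0,0],"jaw":1}]'; python3 cap.py .5508 .414 .17 .21 | head -2; python3 -c "
from h import *
i=camera_info('wrist');p,d=camera('wrist');w=pts('wrist',d,i);print(env.get_state()['wrist_torque'])
zone(w,d,(.5508,.414),.045,.202,.215)"
```

```text
time: 16.75
eef_pos: [0.5524, 0.4158, 0.1952]
tool_rot: [0.254, -0.25, 0.661, -0.66]
wrist_force: [0.2, -0.5, 9.4]
opening: 0.0124
t 16.75 pos [0.5524 0.4158 0.1952] yaw -48.23 tilt 0.35 F [ 0.2 -0.5  9.4] open 0.0124 q6 1.32
11141 cap z at centre 0.1851 median 0.1851 slopes [0.001 0.001]
time: 17.6
eef_pos: [0.5524, 0.4157, 0.1952]
tool_rot: [-0.022, 0.026, 0.708, -0.706]
wrist_force: [0.8, 0.2, 11.4]
opening: 0.0119
t 17.6 pos [0.5524 0.4157 0.1952] yaw -93.9 tilt 0.34 F [ 0.8  0.2 11.4] open 0.0119 q6 2.11
11376 cap z at centre 0.185 median 0.1851 slopes [0.003 0.002]
[-0.13319513  0.03406812  0.01488533]
4527 mean [0.5558 0.4159 0.2088] rect [552.5 413.7] [55.8 36.9] ax 176.2 ztop [0.205 0.212]
```

```bash
python3 -m crank '[{"twist":[0,0,0],"offset":[0,-0.6,0],"jaw":1},{"twist":[0,0,0],"offset":[0,-1.2,0],"jaw":1},{"twist":[0,0,0],"offset":[0,-1.2,0],"jaw":1},{"twist":[0,0,0],"offset":[0,-1.2,0],"jaw":0},{"twist":[0,0,0],"offset":[0,-1.2,0],"jaw":0},{"twist":[0,0,0],"offset":[0,-1.2,0],"jaw":0},{"twist":[0,0,0],"offset":[0,-5,0],"jaw":0},{"twist":[0,0,0],"offset":[0,-9,0],"jaw":0}]';python3 -m crank '[{"twist":[0,0,0],"offset":[0,-3,0],"jaw":0},{"twist":[0,0,0],"offset":[0,-3,0],"jaw":0}]'
python3 - <<'E'
from h import *
st(); i=camera_info('wrist'); p,d=camera('wrist'); w=pts('wrist',d,i); save('w4',p)
zone(w,d,(.5508,.414),.045,.212,.225)
zone(w,d,(.5508,.414),.055,.188,.2)
E
```

```text
time: 18.5
eef_pos: [0.5493, 0.4143, 0.2802]
tool_rot: [0.025, -0.022, -0.706, 0.708]
wrist_force: [0.8, 0.5, 0.1]
opening: 0.0427
time: 18.7
eef_pos: [0.5525, 0.416, 0.3185]
tool_rot: [-0.021, 0.027, 0.708, -0.705]
wrist_force: [0.2, 0.1, -0.1]
opening: 0.0429
t 18.7 pos [0.5525 0.416  0.3185] yaw -93.84 tilt 0.57 F [ 0.2  0.1 -0.1] open 0.0429 q6 2.11
1293 mean [0.5513 0.4156 0.2179] rect [550.  415.9] [13.4 55.7] ax 176.6 ztop [0.217 0.219]
7182 mean [0.553  0.4155 0.1941] rect [550.1 415.7] [86.9 86.8] ax 86.1 ztop [0.193 0.195]
```

View pics/w4.png

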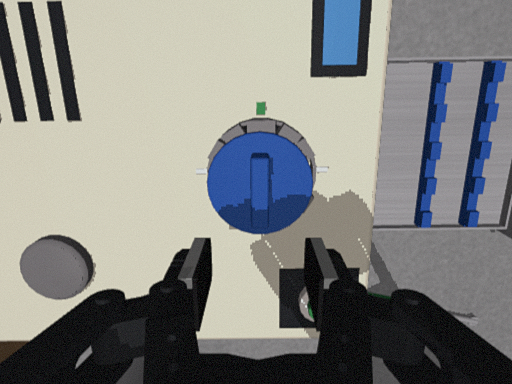

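The fresh filter is locked: cap at (261,182), bar in line with the green mark, cap at z 0.194. Now the elevators.

```bash
python3 -m crank '[{"twist":[0,-0.07,0],"offset":[2.5,0,20],"jaw":0},{"twist":[0,-0.14,0],"offset":[5,0,38],"jaw":0},{"twist":[0,-0.14,0],"offset":[5,0,38],"jaw":0},{"twist":[0,-0.14,0],"offset":[5,0,38],"jaw":0},{"twist":[0,-0.14,0],"offset":[5,0,38],"jaw":0},{"twist":[0,-0.14,0],"offset":[5,0,38],"jaw":0},{"twist":[0,-0.14,0],"offset":[5,0,38],"jaw":0},{"twist":[0,-0.14,0],"offset":[5,0,38],"jaw":0}]'; python3 -c "
from h import *
st();go(.36,-.24,.30,-86)"
```

```text
time: 19.55
eef_pos: [0.4735, 0.0367, 0.3101]
tool_rot: [-0.024, 0.026, -0.707, 0.707]
wrist_force: [0.8, -0.5, -0.3]
opening: 0.0433
t 19.55 pos [0.4735 0.0367 0.3101] yaw -85.91 tilt 0.15 F [ 0.8 -0.5 -0.3] open 0.0433 q6 1.33
offset [13.29  1.05 26.79] twist [-0.     0.002  0.003] rows 6.0
```

```bash
python3 -m crank '[{"twist":[0,0,0],"offset":[13.3,0,27],"jaw":0},{"twist":[0,0,0],"offset":[13.3,0,27],"jaw":0},{"twist":[0,0,0],"offset":[13.3,0,27],"jaw":0},{"twist":[0,0,0],"offset":[13.3,0,27],"jaw":0},{"twist":[0,0,0],"offset":[13.3,0,27],"jaw":0},{"twist":[0,0,0],"offset":[13.3,0,27],"jaw":0},{"twist":[0,0,0],"offset":[13.3,0,27],"jaw":0},{"twist":[0,0,0],"offset":[13.3,0,27],"jaw":0}]'
cat > elev.py <<'E'
from h import *
import sys
def elev(n=None):
    st(); i=camera_info('wrist'); p,d=camera('wrist'); w=pts('wrist',d,i); h=cv2.cvtColor(p,cv2.COLOR_RGB2HSV)
    if n: save(n,p)
    for nm,lo,hi in [('orange',(4,140,80),(18,255,255)),('green',(45,90,40),(85,255,255)),('red',(0,140,60),(3,255,255)),('blue',(100,140,50),(128,255,255))]:
        m=cv2.inRange(h,lo,hi); k,l,s,c=cv2.connectedComponentsWithStats(m)
        for j in range(1,k):
            if s[j,4]<150: continue
            q=w[(l==j)&(d>0)]; q=q[abs(q[:,2]-np.median(q[:,2]))<.01]; t=q[q[:,2]>np.percentile(q[:,2],90)-.004]
            (cx,cy),(a,b),an=cv2.minAreaRect((t[:,:2]*1000).astype(np.float32)); 
            if a<b: an+=90
            print(nm,'px',c[j].round(),s[j,4],'ztop',np.percentile(t[:,2],[10,50,90]).round(4),'centre',round(cx,1),round(cy,1),'size',round(max(a,b),1),round(min(a,b),1),'ax',round(an,1))
elev(sys.argv[1] if len(sys.argv)>1 else None)
E
python3 elev.py w5
```

```text
time: 20.35
eef_pos: [0.3611, -0.2402, 0.3103]
tool_rot: [0.024, -0.025, 0.708, -0.706]
wrist_force: [-0.8, 1.3, -0.3]
opening: 0.0429
t 20.35 pos [ 0.3611 -0.2402  0.3103] yaw -86.04 tilt 0.17 F [-0.8  1.3 -0.3] open 0.0429 q6 0.64
orange px [247.  93.] 581 ztop [0.0175 0.0189 0.02  ] centre 425.7 -220.9 size 57.2 13.9 ax 3.4
green px [297.  80.] 595 ztop [0.0175 0.0189 0.0201] centre 444.9 -281.7 size 57.7 14.7 ax 170.9
```

View pics/w5.png

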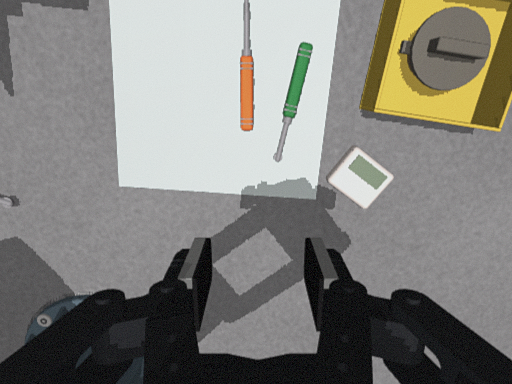

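The wrist view shows orange (247,93) with its tip up (+x) and green (297,80) with its tip down towards (278,158). Both are unmoved.

```bash
python3 -m crank '[{"twist":[0,0.01,0],"offset":[-1.5,4.8,-0.4],"jaw":0},{"twist":[0,0.01,0],"offset":[-3,9.3,-0.7],"jaw":0},{"twist":[0,0.01,0],"offset":[-4.5,13.8,-1.1],"jaw":0},{"twist":[0,0.01,0],"offset":[-6,18.3,-1.5],"jaw":0},{"twist":[0,0.01,0],"offset":[-6.6,22.5,-1.5],"jaw":0},{"twist":[0,0.01,0],"offset":[-6.6,24,-1.5],"jaw":0},{"twist":[0,0.01,0],"offset":[-6.6,24,-1.5],"jaw":0},{"twist":[0,0.01,0],"offset":[-6.6,24,-1.5],"jaw":0}]'; python3 elev.py; python3 -c "
from h import *
go(.4257,-.2209,.007,-86.6)"
```

```text
time: 21.2
eef_pos: [0.4275, -0.2187, 0.072]
tool_rot: [0.023, -0.023, 0.707, -0.707]
wrist_force: [0.2, -0.0, 0.5]
opening: 0.0429
t 21.2 pos [ 0.4275 -0.2187  0.072 ] yaw -86.26 tilt 0.02 F [ 0.2 -0.   0.5] open 0.0429 q6 0.78
orange px [261. 151.] 323 ztop [0.0168 0.0184 0.0195] centre 465.9 -218.1 size 14.8 7.6 ax 94.5
orange px [261. 164.] 152 ztop [0.0178 0.0188 0.0196] centre 458.1 -218.3 size 14.3 3.9 ax 94.5
orange px [261. 214.] 2129 ztop [0.0175 0.0188 0.0197] centre 425.1 -220.6 size 58.4 15.1 ax 3.3
orange px [261. 273.] 159 ztop [0.0178 0.0189 0.0198] centre 385.8 -223.2 size 14.6 6.3 ax 96.2
green px [382. 125.] 379 ztop [0.0167 0.0185 0.0196] centre 485.1 -287.4 size 14.9 7.8 ax 80.3
green px [378. 138.] 200 ztop [0.0177 0.0188 0.0199] centre 477.5 -286.3 size 14.3 4.3 ax 81.0
green px [361. 189.] 2601 ztop [0.0175 0.0188 0.0197] centre 444.8 -281.1 size 58.4 15.0 ax 170.8
green px [343. 249.] 182 ztop [0.0176 0.0188 0.0197] centre 405.7 -274.7 size 14.7 6.9 ax 71.9
offset [0.24 6.58 0.12] twist [-0.001  0.005 -0.001] rows 1.3
```

```bash
python3 -m crank '[{"twist":[0,0,0],"offset":[0.15,4,0.1],"jaw":0},{"twist":[0,0,0],"offset":[0.15,6.5,0.1],"jaw":0},{"twist":[0,0,0],"offset":[0.15,6.5,0.1],"jaw":0},{"twist":[0,0,0],"offset":[0.15,6.5,0.1],"jaw":1},{"twist":[0,0,0],"offset":[0.15,6.5,0.1],"jaw":1},{"twist":[0,0,0],"offset":[0.15,6.5,0.1],"jaw":1},{"twist":[0,0,0],"offset":[0.15,6.5,0.1],"jaw":1},{"twist":[0,0,0],"offset":[0.15,6.5,0.1],"jaw":1}]';  python3 -m crank '[{"twist":[0,0,0],"offset":[0,0,0],"jaw":1},{"twist":[0,0,0],"offset":[0,0,0],"jaw":1},{"twist":[0,0,0],"offset":[0,-4,0],"jaw":1},{"twist":[0,0,0],"offset":[0,-8,0],"jaw":1},{"twist":[0,0,0],"offset":[0,-12,0],"jaw":1},{"twist":[0,0,0],"offset":[0,-16,0],"jaw":1},{"twist":[0,0,0],"offset":[0,-16,0],"jaw":1}]'; python3 elev.py; python3 -c "
from h import *
go(.559,.1,.20,-3)"
```

```text
time: 22.05
eef_pos: [0.427, -0.2224, 0.0091]
tool_rot: [-0.023, 0.021, -0.706, 0.708]
wrist_force: [-1.2, 0.1, 7.1]
opening: 0.0142
time: 22.75
eef_pos: [0.429, -0.224, 0.1742]
tool_rot: [-0.026, 0.019, -0.703, 0.71]
wrist_force: [1.5, -1.3, -0.6]
opening: 0.0141
t 22.75 pos [ 0.429  -0.224   0.1742] yaw -86.39 tilt 0.78 F [ 1.5 -1.3 -0.6] open 0.0141 q6 0.78
orange px [258. 176.] 691 ztop [0.1821 0.1837 0.1847] centre 468.0 -221.3 size 15.0 8.0 ax 94.3
orange px [257. 195.] 341 ztop [0.183  0.184  0.1849] centre 460.3 -221.6 size 14.8 5.0 ax 90.0
orange px [258. 262.] 3908 ztop [0.1827 0.1838 0.1847] centre 427.5 -223.6 size 58.9 15.4 ax 3.6
orange px [258. 329.] 216 ztop [0.1827 0.1837 0.1845] centre 394.6 -225.7 size 14.8 5.8 ax 94.4
orange px [258. 341.] 288 ztop [0.1827 0.1834 0.1843] centre 387.8 -226.2 size 14.9 8.0 ax 92.8
green px [333. 115.] 151 ztop [0.0169 0.0185 0.0197] centre 485.0 -287.8 size 14.8 7.3 ax 80.1
green px [320. 159.] 1126 ztop [0.0174 0.0188 0.0199] centre 444.9 -281.3 size 58.0 15.2 ax 171.0
offset [-15.17  -2.99 -31.38] twist [-1.000e-02 -1.455e+00 -1.000e-03] rows 9.7
```

```bash
python3 -m crank '[{"twist":[0,-0.13,0],"offset":[-1.5,-1,-3],"jaw":1},{"twist":[0,-0.26,0],"offset":[-3.2,-2,-6.5],"jaw":1},{"twist":[0,-0.39,0],"offset":[-4.9,-3,-10],"jaw":1},{"twist":[0,-0.52,0],"offset":[-6.6,-3,-13.5],"jaw":1},{"twist":[0,-0.65,0],"offset":[-8.3,-3,-17],"jaw":1},{"twist":[0,-0.78,0],"offset":[-10,-3,-20.5],"jaw":1},{"twist":[0,-0.91,0],"offset":[-11.7,-3,-24],"jaw":1},{"twist":[0,-1.04,0],"offset":[-13.4,-3,-27],"jaw":1}]'; python3 -m crank '[{"twist":[0,-0.13,0],"offset":[0,0,0],"jaw":1},{"twist":[0,-0.26,0],"offset":[0,0,0],"jaw":1},{"twist":[0,-0.39,0],"offset":[0,0,0],"jaw":1},{"twist":[0,-0.42,0],"offset":[0,0,0],"jaw":1},{"twist":[0,-0.42,0],"offset":[0,0,0],"jaw":1}]'; python3 elev.py w6; python3 -c "
from h import *
go(.559,.1,.20,-3)"
```

```text
time: 23.6
eef_pos: [0.5418, 0.0588, 0.1957]
tool_rot: [0.372, -0.373, 0.602, -0.601]
wrist_force: [0.2, -0.4, -0.8]
opening: 0.0139
time: 24.1
eef_pos: [0.5415, 0.0569, 0.1956]
tool_rot: [0.488, -0.488, 0.512, -0.511]
wrist_force: [0.9, -0.9, -0.9]
opening: 0.0141
t 24.1 pos [0.5415 0.0569 0.1956] yaw -2.73 tilt 0.11 F [ 0.9 -0.9 -0.9] open 0.0141 q6 -0.07
orange px [257. 176.] 723 ztop [0.2031 0.2048 0.2058] centre 543.1 96.5 size 15.4 8.1 ax 177.7
orange px [257. 195.] 347 ztop [0.2039 0.2052 0.206 ] centre 542.5 88.9 size 15.2 5.0 ax 178.4
orange px [257. 261.] 3941 ztop [0.2041 0.2053 0.2062] centre 541.1 56.0 size 59.3 15.5 ax 87.4
orange px [258. 329.] 215 ztop [0.2045 0.2054 0.2063] centre 539.6 22.9 size 14.8 5.3 ax 178.2
orange px [258. 340.] 267 ztop [0.2046 0.2055 0.2062] centre 539.5 16.5 size 14.4 7.3 ax 0.5
blue px [185.   2.] 654 ztop [0.044  0.0454 0.0489] centre 489.9 197.9 size 105.6 1.6 ax 177.1
blue px [321.   2.] 580 ztop [0.0447 0.0468 0.0508] centre 596.9 192.5 size 88.8 1.7 ax 176.9
blue px [185.  74.] 1857 ztop [0.051  0.0521 0.053 ] centre 487.0 143.7 size 100.9 11.4 ax 177.1
blue px [320.  75.] 1595 ztop [0.051 0.052 0.053] centre 604.1 137.6 size 66.2 10.7 ax 177.3
offset [-4.4  -0.42  1.53] twist [ 0.002  0.003 -0.   ] rows 0.9
```

View pics/w6.png

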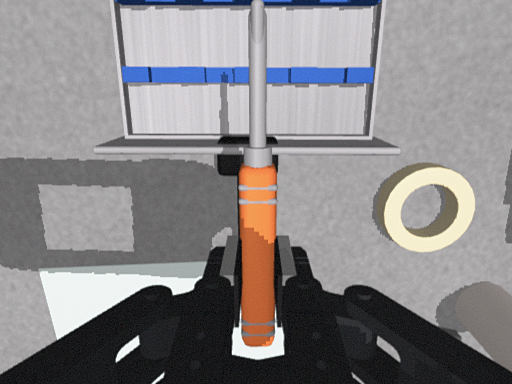

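Orange is held straight (257,260). The front rail is at row 75, giving tray axis x≈0.5367 at y=0.141, as expected. I'll place it in groove y=-22.5.

```bash
python3 -m crank '[{"twist":[0,0.005,0],"offset":[-4.5,0,0.7],"jaw":1},{"twist":[0,0.005,0],"offset":[-9,1,1.4],"jaw":1},{"twist":[0,0.005,0],"offset":[-11.4,4,1.43],"jaw":1},{"twist":[0,0.005,0],"offset":[-11.4,8,1.43],"jaw":1},{"twist":[0,0.005,0],"offset":[-11.4,11,1.43],"jaw":1},{"twist":[0,0.005,0],"offset":[-11.4,11,1.43],"jaw":1},{"twist":[0,0.005,0],"offset":[-11.4,11,1.43],"jaw":1},{"twist":[0,0.005,0],"offset":[-11.4,11,1.43],"jaw":1}]'; python3 elev.py w7
```

```text
time: 24.95
eef_pos: [0.5636, 0.1698, 0.0889]
tool_rot: [-0.487, 0.485, -0.513, 0.514]
wrist_force: [0.5, -0.0, -0.1]
opening: 0.0144
t 24.95 pos [0.5636 0.1698 0.0889] yaw -3.08 tilt 0.2 F [ 0.5 -0.  -0.1] open 0.0144 q6 0.14
orange px [257. 176.] 700 ztop [0.0964 0.098  0.0991] centre 565.5 209.4 size 15.4 8.1 ax 175.8
orange px [257. 195.] 341 ztop [0.0972 0.0984 0.0993] centre 564.9 202.0 size 15.2 5.0 ax 175.4
orange px [258. 262.] 3940 ztop [0.0973 0.0985 0.0994] centre 563.2 168.6 size 59.4 15.5 ax 87.1
orange px [258. 329.] 218 ztop [0.0976 0.0987 0.0994] centre 561.4 135.7 size 14.9 5.1 ax 178.5
orange px [257. 341.] 306 ztop [0.0975 0.0986 0.0994] centre 561.1 129.3 size 15.0 9.1 ax 0.3
blue px [134. 168.] 5474 ztop [0.0509 0.052  0.0528] centre 494.7 203.6 size 111.5 12.2 ax 177.1
blue px [335. 167.] 3087 ztop [0.0511 0.052  0.0528] centre 607.5 198.2 size 66.1 12.2 ax 176.4
blue px [127. 260.] 4676 ztop [0.0503 0.0519 0.0527] centre 483.8 144.4 size 96.0 12.6 ax 177.3
blue px [347. 259.] 2243 ztop [0.0505 0.0519 0.0527] centre 614.6 138.6 size 45.5 13.0 ax 173.6
```

View pics/w7.png

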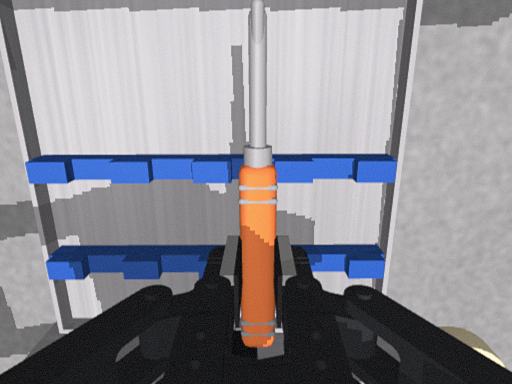

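```bash
python3 -m crank '[{"twist":[0,0,0],"offset":[-0.1,1,-0.24],"jaw":1},{"twist":[0,0,0],"offset":[-0.1,2,-0.24],"jaw":1},{"twist":[0,0,0],"offset":[-0.1,2.8,-0.24],"jaw":1},{"twist":[0,0,0],"offset":[-0.1,3.4,-0.24],"jaw":1},{"twist":[0,0,0],"offset":[-0.1,3.7,-0.24],"jaw":1},{"twist":[0,0,0],"offset":[-0.1,3.7,-0.24],"jaw":1},{"twist":[0,0,0],"offset":[-0.1,3.7,-0.24],"jaw":1}]'; python3 elev.py
```

```text
time: 25.7
eef_pos: [0.5594, 0.1711, 0.0501]
tool_rot: [0.486, -0.487, 0.513, -0.513]
wrist_force: [-4.2, -0.7, 5.5]
opening: 0.0139
t 25.7 pos [0.5594 0.1711 0.0501] yaw -3.03 tilt 0.05 F [-4.2 -0.7  5.5] open 0.0139 q6 0.15
orange px [257. 176.] 701 ztop [0.0577 0.0594 0.0605] centre 561.3 210.7 size 15.4 8.1 ax 176.8
orange px [257. 195.] 333 ztop [0.0587 0.0598 0.0607] centre 560.7 203.1 size 15.2 4.7 ax 178.8
orange px [257. 261.] 3937 ztop [0.0587 0.0598 0.0606] centre 559.2 170.1 size 59.0 15.5 ax 86.8
orange px [258. 329.] 214 ztop [0.059  0.0599 0.0606] centre 557.4 137.1 size 14.8 4.7 ax 176.5
orange px [258. 340.] 269 ztop [0.0589 0.0598 0.0606] centre 557.1 130.7 size 15.0 7.5 ax 172.4
blue px [119. 189.] 8032 ztop [0.0507 0.0519 0.0528] centre 498.5 203.6 size 104.1 12.7 ax 177.1
blue px [358. 188.] 5492 ztop [0.051  0.052  0.0528] centre 607.3 198.1 size 66.2 12.5 ax 176.8
blue px [ 80. 296.] 4811 ztop [0.0496 0.0519 0.0527] centre 464.1 146.0 size 56.7 12.9 ax 178.6
blue px [381. 290.] 1608 ztop [0.0427 0.0449 0.0486] centre 616.6 143.1 size 46.7 3.6 ax 175.0
```

```bash
python3 -m crank '[{"twist":[0,0,0],"offset":[0,0,0],"jaw":0.3},{"twist":[0,0,0],"offset":[0,0,0],"jaw":0.3},{"twist":[0,0,0],"offset":[0,0,0],"jaw":0.3},{"twist":[0,0,0],"offset":[0,-4,0],"jaw":0.3},{"twist":[0,0,0],"offset":[0,-8,0],"jaw":0.3},{"twist":[0,0,0],"offset":[0,-12,0],"jaw":0.3},{"twist":[0,0,0],"offset":[0,-16,0],"jaw":0.3},{"twist":[0,0,0],"offset":[0,-18,0],"jaw":0.3}]'; python3 elev.py w8; python3 -c "
from h import *
go(.4448,-.2813,.20,81)"
```

```text
time: 26.55
eef_pos: [0.5613, 0.1713, 0.2341]
tool_rot: [-0.488, 0.485, -0.512, 0.514]
wrist_force: [0.1, 0.0, -0.4]
opening: 0.0298
t 26.55 pos [0.5613 0.1713 0.2341] yaw -3.03 tilt 0.34 F [ 0.1  0.  -0.4] open 0.0298 q6 0.15
orange px [255. 169.] 931 ztop [0.0582 0.0598 0.0608] centre 559.0 169.9 size 57.5 14.8 ax 87.1
green px [ 8. 73.] 185 ztop [0.0176 0.0196 0.0208] centre 315.5 273.3 size 9.7 8.1 ax 89.8
green px [  8. 124.] 1170 ztop [0.0175 0.0197 0.0212] centre 301.1 221.6 size 75.3 8.4 ax 74.5
blue px [187. 135.] 1561 ztop [0.051 0.052 0.053] centre 494.7 204.0 size 110.5 11.4 ax 177.4
blue px [301. 135.] 998 ztop [0.0511 0.0522 0.0531] centre 607.4 198.1 size 65.8 11.1 ax 176.9
blue px [190. 193.] 1687 ztop [0.0509 0.052  0.053 ] centre 491.9 144.2 size 110.3 11.7 ax 177.4
blue px [299. 193.] 1045 ztop [0.0511 0.0521 0.0531] centre 604.1 138.2 size 66.0 11.5 ax 177.2
offset [45.84  3.5  -9.4 ] twist [-0.009 -1.467  0.006] rows 9.8
```

View pics/w8.png

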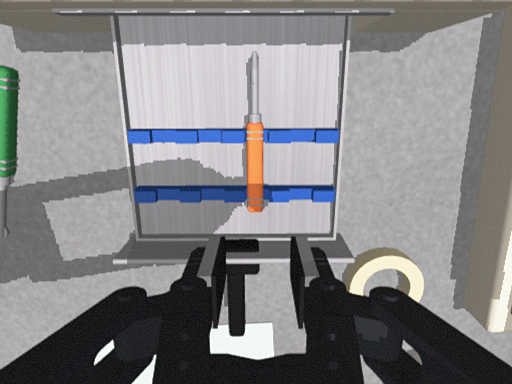

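Orange lies in both rails (255,169), tip inward. Viewed so far: 9 pictures. Now for the green one.

```bash
python3 -m crank '[{"twist":[0,-0.13,0],"offset":[4.4,0,-0.9],"jaw":0},{"twist":[0,-0.26,0],"offset":[8.8,0,-1.8],"jaw":0},{"twist":[0,-0.39,0],"offset":[13.2,0,-2.7],"jaw":0},{"twist":[0,-0.52,0],"offset":[17.6,0,-3.6],"jaw":0},{"twist":[0,-0.65,0],"offset":[22,0,-4.5],"jaw":0},{"twist":[0,-0.78,0],"offset":[26.4,0,-5.4],"jaw":0},{"twist":[0,-0.91,0],"offset":[30.8,0,-6.3],"jaw":0},{"twist":[0,-1.04,0],"offset":[35.2,0,-7.2],"jaw":0}]'; python3 -c "
from h import *
st();go(.4448,-.2813,.18,81)"
```

```text
time: 27.4
eef_pos: [0.4682, -0.1779, 0.2291]
tool_rot: [0.678, -0.678, 0.202, -0.202]
wrist_force: [2.2, -0.3, -0.3]
opening: 0.0427
t 27.4 pos [ 0.4682 -0.1779  0.2291] yaw 56.82 tilt 0.02 F [ 2.2 -0.3 -0.3] open 0.0427 q6 -1.59
offset [ 3.7   4.91 -9.94] twist [-0.    -0.422 -0.   ] rows 2.8
```

```bash
python3 -m crank '[{"twist":[0,-0.13,0],"offset":[1.2,0,-3.3],"jaw":0},{"twist":[0,-0.26,0],"offset":[2.4,2,-6.6],"jaw":0},{"twist":[0,-0.39,0],"offset":[3.7,5,-9.9],"jaw":0},{"twist":[0,-0.42,0],"offset":[3.7,9,-9.9],"jaw":0},{"twist":[0,-0.42,0],"offset":[3.7,14,-9.9],"jaw":0},{"twist":[0,-0.42,0],"offset":[3.7,15,-9.9],"jaw":0},{"twist":[0,-0.42,0],"offset":[3.7,15,-9.9],"jaw":0}]'; python3 elev.py; python3 -c "
from h import *
go(.4448,-.2813,.007,81)"
```

```text
time: 28.1
eef_pos: [0.444, -0.278, 0.0778]
tool_rot: [0.706, -0.703, 0.06, -0.057]
wrist_force: [1.5, 0.3, 0.1]
opening: 0.0423
t 28.1 pos [ 0.444  -0.278   0.0778] yaw 80.57 tilt 0.31 F [1.5 0.3 0.1] open 0.0423 q6 -2.19
green px [250. 148.] 308 ztop [0.0168 0.0184 0.0196] centre 404.8 -275.7 size 14.7 7.6 ax 80.9
green px [250. 161.] 152 ztop [0.0179 0.0189 0.0197] centre 412.2 -276.9 size 14.8 4.6 ax 81.3
green px [251. 210.] 1986 ztop [0.0176 0.0188 0.0197] centre 444.9 -282.2 size 58.5 14.6 ax 170.8
green px [252. 268.] 154 ztop [0.0178 0.0188 0.0197] centre 484.1 -288.3 size 14.2 6.8 ax 79.9
offset [-0.04  7.3  -0.22] twist [-0.    -0.007 -0.001] rows 1.5
```

```bash
python3 -m crank '[{"twist":[0,-0.007,0],"offset":[0.1,4,-0.35],"jaw":0},{"twist":[0,-0.007,0],"offset":[0.1,7.1,-0.35],"jaw":0},{"twist":[0,-0.007,0],"offset":[0.1,7.1,-0.35],"jaw":0},{"twist":[0,-0.007,0],"offset":[0.1,7.1,-0.35],"jaw":1},{"twist":[0,-0.007,0],"offset":[0.1,7.1,-0.35],"jaw":1},{"twist":[0,-0.007,0],"offset":[0.1,7.1,-0.35],"jaw":1},{"twist":[0,-0.007,0],"offset":[0.1,7.1,-0.35],"jaw":1},{"twist":[0,-0.007,0],"offset":[0.1,7.1,-0.35],"jaw":1}]';  python3 -m crank '[{"twist":[0,0,0],"offset":[0,0,0],"jaw":1},{"twist":[0,0,0],"offset":[0,0,0],"jaw":1},{"twist":[0,0,0],"offset":[0,-4,0],"jaw":1},{"twist":[0,0,0],"offset":[0,-8,0],"jaw":1},{"twist":[0,0,0],"offset":[0,-12,0],"jaw":1},{"twist":[0,0,0],"offset":[0,-16,0],"jaw":1},{"twist":[0,0,0],"offset":[0,-18,0],"jaw":1},{"twist":[0,0,0],"offset":[0,-18,0],"jaw":1}]'; python3 elev.py; python3 -c "
from h import *
go(.4650,.06,.195,-3)"
```

```text
time: 28.95
eef_pos: [0.4478, -0.2847, 0.0119]
tool_rot: [-0.704, 0.706, -0.054, 0.057]
wrist_force: [-1.6, 1.3, 7.7]
opening: 0.0139
time: 29.75
eef_pos: [0.4481, -0.2851, 0.1947]
tool_rot: [-0.702, 0.707, -0.053, 0.058]
wrist_force: [0.4, -0.9, -0.3]
opening: 0.014
t 29.75 pos [ 0.4481 -0.2851  0.1947] yaw 80.99 tilt 0.62 F [ 0.4 -0.9 -0.3] open 0.014 q6 -2.2
green px [258. 165.] 654 ztop [0.1994 0.201  0.202 ] centre 404.7 -277.7 size 15.0 7.7 ax 80.4
green px [258. 183.] 316 ztop [0.2003 0.2014 0.2022] centre 412.2 -278.9 size 14.4 5.1 ax 81.6
green px [258. 250.] 3835 ztop [0.2004 0.2015 0.2023] centre 444.9 -284.4 size 59.0 15.3 ax 170.7
green px [257. 317.] 210 ztop [0.2009 0.2018 0.2026] centre 477.5 -289.5 size 14.9 5.1 ax 81.0
green px [257. 329.] 278 ztop [0.2007 0.2017 0.2024] centre 484.5 -290.6 size 15.0 7.1 ax 75.8
offset [-3.61 -0.46 34.26] twist [-1.000e-03  1.466e+00  7.000e-03] rows 9.8
```

```bash
python3 -m crank '[{"twist":[0,0.13,0],"offset":[-0.4,0,3.8],"jaw":1},{"twist":[0,0.26,0],"offset":[-0.8,0,7.6],"jaw":1},{"twist":[0,0.39,0],"offset":[-1.2,0,11.4],"jaw":1},{"twist":[0,0.52,0],"offset":[-1.6,0,15.2],"jaw":1},{"twist":[0,0.65,0],"offset":[-2,0,19],"jaw":1},{"twist":[0,0.78,0],"offset":[-2.4,0,22.8],"jaw":1},{"twist":[0,0.91,0],"offset":[-2.8,0,26.6],"jaw":1},{"twist":[0,1.04,0],"offset":[-3.2,0,30],"jaw":1}]'; python3 -m crank '[{"twist":[0,0.13,0],"offset":[0,0,0],"jaw":1},{"twist":[0,0.26,0],"offset":[0,0,0],"jaw":1},{"twist":[0,0.39,0],"offset":[0,0,0],"jaw":1},{"twist":[0,0.424,0],"offset":[0,0,0],"jaw":1},{"twist":[0,0.424,0],"offset":[0,0,0],"jaw":1},{"twist":[0,0.424,0],"offset":[0,0,0],"jaw":1}]'; python3 elev.py; python3 -c "
from h import *
go(.4709,.1743,.10,-3)"
```

```text
time: 30.6
eef_pos: [0.4602, 0.0203, 0.1876]
tool_rot: [-0.583, 0.583, -0.401, 0.399]
wrist_force: [1.1, -0.3, 0.0]
opening: 0.0136
time: 31.2
eef_pos: [0.4607, 0.0184, 0.1879]
tool_rot: [0.487, -0.488, 0.513, -0.512]
wrist_force: [0.3, -0.1, -0.3]
opening: 0.0136
t 31.2 pos [0.4607 0.0184 0.1879] yaw -2.84 tilt 0.08 F [ 0.3 -0.1 -0.3] open 0.0136 q6 -0.17
orange px [382.   5.] 266 ztop [0.0581 0.0597 0.0606] centre 557.2 144.5 size 15.3 7.1 ax 175.1
orange px [379.  29.] 287 ztop [0.0576 0.0595 0.0606] centre 556.7 129.0 size 16.1 7.9 ax 177.8
green px [39.  3.] 169 ztop [0.0172 0.0193 0.0206] centre 280.8 168.4 size 17.6 4.7 ax 178.8
green px [258. 165.] 664 ztop [0.1929 0.1945 0.1956] centre 462.8 62.3 size 15.1 7.7 ax 176.7
green px [258. 183.] 316 ztop [0.1938 0.1948 0.1957] centre 462.4 54.5 size 15.3 4.6 ax 175.3
green px [258. 249.] 3879 ztop [0.1937 0.1948 0.1957] centre 460.5 21.9 size 59.2 15.4 ax 86.8
green px [257. 317.] 203 ztop [0.1939 0.1948 0.1955] centre 458.7 -11.3 size 14.3 5.3 ax 179.7
green px [257. 329.] 247 ztop [0.1938 0.1947 0.1955] centre 458.3 -17.8 size 14.6 6.8 ax 176.1
blue px [230.  16.] 606 ztop [0.051  0.0521 0.0531] centre 446.4 145.7 size 20.1 12.5 ax 176.7
blue px [321.  16.] 1930 ztop [0.051 0.052 0.053] centre 514.5 142.3 size 66.1 12.6 ax 177.0
blue px [441.  16.] 1862 ztop [0.0509 0.052  0.053 ] centre 603.8 137.4 size 66.8 12.0 ax 177.4
offset [-15.62   8.81   0.24] twist [ 0.001  0.003 -0.   ] rows 3.6
```

```bash
python3 -m crank '[{"twist":[0,0.003,0],"offset":[-4.5,0,0.1],"jaw":1},{"twist":[0,0.003,0],"offset":[-9,0,0.2],"jaw":1},{"twist":[0,0.003,0],"offset":[-13,2,0.3],"jaw":1},{"twist":[0,0.003,0],"offset":[-15.2,5,0.3],"jaw":1},{"twist":[0,0.003,0],"offset":[-15.2,9,0.3],"jaw":1},{"twist":[0,0.003,0],"offset":[-15.2,10,0.3],"jaw":1},{"twist":[0,0.003,0],"offset":[-15.2,10,0.3],"jaw":1},{"twist":[0,0.003,0],"offset":[-15.2,10,0.3],"jaw":1}]'; python3 elev.py
```

```text
time: 32.05
eef_pos: [0.473, 0.1695, 0.09]
tool_rot: [-0.487, 0.486, -0.513, 0.514]
wrist_force: [0.5, 0.0, 0.6]
opening: 0.0139
t 32.05 pos [0.473  0.1695 0.09  ] yaw -3.12 tilt 0.08 F [0.5 0.  0.6] open 0.0139 q6 0.16
orange px [419. 145.] 516 ztop [0.0575 0.0593 0.0604] centre 560.7 210.8 size 15.8 7.0 ax 177.1
orange px [417. 160.] 270 ztop [0.0584 0.0598 0.0608] centre 560.1 203.1 size 15.2 4.6 ax 178.9
orange px [409. 215.] 3375 ztop [0.0582 0.0598 0.0606] centre 558.5 170.2 size 58.2 15.9 ax 86.7
orange px [401. 277.] 440 ztop [0.0586 0.0598 0.0606] centre 556.3 133.1 size 15.2 12.9 ax 177.1
green px [  1. 132.] 357 ztop [0.004  0.006  0.0074] centre 304.1 220.9 size 75.6 2.8 ax 74.0
green px [258. 165.] 666 ztop [0.095  0.0965 0.0976] centre 475.3 213.4 size 15.1 7.8 ax 177.2
green px [258. 183.] 314 ztop [0.0956 0.097  0.0979] centre 474.9 205.7 size 15.3 4.2 ax 176.9
green px [258. 249.] 3900 ztop [0.0957 0.0968 0.0977] centre 472.9 172.9 size 59.4 15.5 ax 86.5
green px [257. 317.] 207 ztop [0.0959 0.0968 0.0975] centre 470.9 140.1 size 15.5 5.2 ax 176.8
green px [257. 329.] 277 ztop [0.0956 0.0967 0.0976] centre 470.7 132.9 size 15.1 7.1 ax 173.7
blue px [474. 158.] 1823 ztop [0.051  0.052  0.0528] centre 584.4 199.5 size 22.4 11.3 ax 177.0
blue px [216. 159.] 1273 ztop [0.0512 0.052  0.0529] centre 449.9 206.4 size 21.0 11.5 ax 176.3
blue px [336. 158.] 3144 ztop [0.051  0.052  0.0529] centre 517.6 202.7 size 66.0 12.0 ax 177.2
blue px [346. 251.] 2459 ztop [0.0502 0.0519 0.0527] centre 523.8 142.3 size 47.7 12.9 ax 177.6
blue px [466. 252.] 2629 ztop [0.0498 0.0519 0.0527] centre 597.2 138.8 size 53.9 12.3 ax 176.4
blue px [208. 249.] 499 ztop [0.0504 0.052  0.0528] centre 439.8 147.1 size 11.8 6.6 ax 85.0
```

```bash
python3 -m crank '[{"twist":[0,0,0],"offset":[-0.1,1,-0.2],"jaw":1},{"twist":[0,0,0],"offset":[-0.1,2,-0.2],"jaw":1},{"twist":[0,0,0],"offset":[-0.1,2.8,-0.2],"jaw":1},{"twist":[0,0,0],"offset":[-0.1,3.4,-0.2],"jaw":1},{"twist":[0,0,0],"offset":[-0.1,3.6,-0.2],"jaw":1},{"twist":[0,0,0],"offset":[-0.1,3.6,-0.2],"jaw":1}]'; python3 elev.py | grep green; python3 -m crank '[{"twist":[0,0,0],"offset":[0,0,0],"jaw":0.3},{"twist":[0,0,0],"offset":[0,0,0],"jaw":0.3},{"twist":[0,0,0],"offset":[0,0,0],"jaw":0.3},{"twist":[0,0,0],"offset":[0,-4,0],"jaw":0.3},{"twist":[0,0,0],"offset":[0,-8,0],"jaw":0.3},{"twist":[0,0,0],"offset":[0,-12,0],"jaw":0.3},{"twist":[0,0,0],"offset":[0,-16,0],"jaw":0.3},{"twist":[0,0,0],"offset":[0,-16,0],"jaw":0.3}]'; python3 elev.py; python3 -c "
from h import *
go(.5295,.017,.2,-3)"
```

```text
time: 32.7
eef_pos: [0.4696, 0.171, 0.0529]
tool_rot: [0.486, -0.487, 0.513, -0.513]
wrist_force: [-3.5, -1.0, 6.9]
opening: 0.0137
green px [258. 165.] 665 ztop [0.0578 0.0594 0.0604] centre 471.8 214.8 size 15.6 7.7 ax 176.5
green px [258. 183.] 316 ztop [0.0586 0.0598 0.0606] centre 471.6 207.3 size 15.2 4.5 ax 176.0
green px [258. 249.] 3898 ztop [0.0587 0.0598 0.0606] centre 469.6 174.5 size 58.9 15.5 ax 86.6
green px [257. 317.] 208 ztop [0.0589 0.0599 0.0606] centre 467.8 141.4 size 15.0 5.1 ax 178.2
green px [257. 329.] 260 ztop [0.0588 0.0598 0.0606] centre 467.2 134.2 size 14.5 7.2 ax 178.3
time: 33.55
eef_pos: [0.4738, 0.1716, 0.219]
tool_rot: [-0.49, 0.483, -0.511, 0.516]
wrist_force: [0.2, -0.4, 0.6]
opening: 0.0298
t 33.55 pos [0.4738 0.1716 0.219 ] yaw -3.07 tilt 0.66 F [ 0.2 -0.4  0.6] open 0.0298 q6 0.17
orange px [347. 167.] 1137 ztop [0.0584 0.0599 0.0609] centre 558.8 170.3 size 57.8 15.8 ax 86.8
green px [79. 67.] 280 ztop [0.0181 0.0201 0.0213] centre 309.5 273.8 size 19.0 9.3 ax 163.7
green px [ 75. 120.] 1924 ztop [0.0191 0.0206 0.0217] centre 295.2 223.1 size 75.8 20.0 ax 74.2
green px [251. 168.] 999 ztop [0.0585 0.0598 0.0608] centre 469.3 174.4 size 57.7 15.0 ax 87.0
green px [ 71. 172.] 160 ztop [0.0189 0.0206 0.0216] centre 280.5 173.3 size 18.2 8.3 ax 162.7
blue px [228. 133.] 383 ztop [0.0511 0.0521 0.0529] centre 449.9 206.5 size 21.1 10.7 ax 177.4
blue px [300. 133.] 1074 ztop [0.051  0.0521 0.053 ] centre 517.6 203.0 size 65.7 11.1 ax 176.8
blue px [398. 133.] 1036 ztop [0.0511 0.0521 0.0531] centre 606.9 198.0 size 66.1 11.4 ax 176.9
blue px [391. 193.] 1080 ztop [0.0509 0.0521 0.053 ] centre 603.9 138.5 size 66.0 11.9 ax 175.9
blue px [230. 194.] 415 ztop [0.0508 0.0522 0.053 ] centre 447.0 146.5 size 20.5 11.2 ax 177.6
blue px [298. 193.] 1177 ztop [0.051  0.0521 0.053 ] centre 514.7 143.0 size 65.3 11.5 ax 176.9
offset [15.11  1.62  6.54] twist [-0.007 -0.001 -0.001] rows 3.3
```

```bash
python3 -m crank '[{"twist":[0,0,0],"offset":[4.5,0,2],"jaw":0},{"twist":[0,0,0],"offset":[9,0,4],"jaw":0},{"twist":[0,0,0],"offset":[13.5,0,5.6],"jaw":0},{"twist":[0,0,0],"offset":[15.1,2,6.5],"jaw":0},{"twist":[0,0,0],"offset":[15.1,6,6.5],"jaw":0},{"twist":[0,0,0],"offset":[15.1,6,6.5],"jaw":0},{"twist":[0,0,0],"offset":[15.1,6,6.5],"jaw":0}]'
python3 - <<'E'
from h import *
st(); i=camera_info('wrist'); p,d=camera('wrist'); w=pts('wrist',d,i)
m=(w[...,2]>.06)&(w[...,2]<.074)&(abs(w[...,0]-.53)<.025)&(w[...,1]<.078)&(d>0); q=w[m]
print(len(q),q.mean(0).round(4),q.min(0).round(3),q.max(0).round(3))
go(.5303,.017,.048,-3)
E
```

```text
time: 34.3
eef_pos: [0.5254, 0.0172, 0.1514]
tool_rot: [0.486, -0.487, 0.515, -0.512]
wrist_force: [0.3, -0.4, -0.9]
opening: 0.0427
t 34.3 pos [0.5254 0.0172 0.1514] yaw -3.08 tilt 0.25 F [ 0.3 -0.4 -0.9] open 0.0427 q6 -0.14
4445 [0.5313 0.0427 0.0679] [ 0.508 -0.017  0.062] [0.555 0.078 0.072]
offset [ 0.   10.49  0.38] twist [ 0.001 -0.001 -0.   ] rows 2.1
```

```bash
python3 -m crank '[{"twist":[0,0,0],"offset":[0,4,0.45],"jaw":0},{"twist":[0,0,0],"offset":[0,8,0.45],"jaw":0},{"twist":[0,0,0],"offset":[0,10.3,0.45],"jaw":0},{"twist":[0,0,0],"offset":[0,10.3,0.45],"jaw":0},{"twist":[0,0,0],"offset":[0,10.3,0.45],"jaw":1},{"twist":[0,0,0],"offset":[0,10.3,0.45],"jaw":1},{"twist":[0,0,0],"offset":[0,10.3,0.45],"jaw":1},{"twist":[0,0,0],"offset":[0,10.3,0.45],"jaw":1}]'; python3 -m crank '[{"twist":[0,0,0],"offset":[0,0,0],"jaw":1},{"twist":[0,0,0],"offset":[-1,0,0],"jaw":1},{"twist":[0,0,0],"offset":[-3,0,0],"jaw":1},{"twist":[0,0,0],"offset":[-5,0,0],"jaw":1},{"twist":[0,0,0],"offset":[-7,0,0],"jaw":1},{"twist":[0,0,0],"offset":[-9,0,0],"jaw":1},{"twist":[0,0,0],"offset":[-10,0,0],"jaw":1},{"twist":[0,0,0],"offset":[-10,0,0],"jaw":1}]'; python3 -c "
from h import *
st()"
```

```text
time: 35.15
eef_pos: [0.5307, 0.0168, 0.0521]
tool_rot: [0.486, -0.487, 0.513, -0.513]
wrist_force: [-9.9, 0.9, 8.2]
opening: 0.0164
time: 35.95
eef_pos: [0.536, 0.1185, 0.0522]
tool_rot: [0.487, -0.487, 0.513, -0.512]
wrist_force: [-8.3, 2.9, 7.1]
opening: 0.0166
t 35.95 pos [0.536  0.1185 0.0522] yaw -2.95 tilt 0.08 F [-8.3  2.9  7.1] open 0.0166 q6 0.05
```

```bash
python3 -m crank '[{"twist":[0,0,0],"offset":[-1,0,-0.3],"jaw":1},{"twist":[0,0,0],"offset":[-3,0,-0.3],"jaw":1},{"twist":[0,0,0],"offset":[-5,0,-0.3],"jaw":1},{"twist":[0,0,0],"offset":[-7,0,-0.3],"jaw":1},{"twist":[0,0,0],"offset":[-9,0,-0.3],"jaw":1},{"twist":[0,0,0],"offset":[-10,0,-0.3],"jaw":1},{"twist":[0,0,0],"offset":[-10.5,0,-0.3],"jaw":1},{"twist":[0,0,0],"offset":[-10.5,0,-0.3],"jaw":1}]'; python3 -c "
from h import *
st()"; python3 -m crank '[{"twist":[0,0,0],"offset":[-0.4,0,0],"jaw":1},{"twist":[0,0,0],"offset":[-0.8,0,0],"jaw":1},{"twist":[0,0,0],"offset":[-1.2,0,0],"jaw":1},{"twist":[0,0,0],"offset":[-1.6,0,0],"jaw":1},{"twist":[0,0,0],"offset":[-2,0,0],"jaw":1},{"twist":[0,0,0],"offset":[-2,0,0],"jaw":1}]'; python3 -c "
from h import *
st()"
```

```text
time: 36.75
eef_pos: [0.5412, 0.2228, 0.0522]
tool_rot: [-0.488, 0.485, -0.512, 0.514]
wrist_force: [0.4, 1.4, 6.5]
opening: 0.0163
t 36.75 pos [0.5412 0.2228 0.0522] yaw -3.04 tilt 0.28 F [0.4 1.4 6.5] open 0.0163 q6 0.24
time: 37.35
eef_pos: [0.5421, 0.2393, 0.0522]
tool_rot: [-0.486, 0.487, -0.512, 0.515]
wrist_force: [-1.4, -11.6, 10.6]
opening: 0.0163
t 37.35 pos [0.5421 0.2393 0.0522] yaw -3.05 tilt 0.25 F [ -1.4 -11.6  10.6] open 0.0163 q6 0.27
```

```bash
python3 -m crank '[{"twist":[0,0,0],"offset":[0.5,0,0],"jaw":0},{"twist":[0,0,0],"offset":[0.5,0,0],"jaw":0},{"twist":[0,0,0],"offset":[0.5,0,0],"jaw":0},{"twist":[0,0,0],"offset":[0.5,-4.5,0],"jaw":0},{"twist":[0,0,0],"offset":[0.5,-9,0],"jaw":0},{"twist":[0,0,0],"offset":[0.5,-13.5,0],"jaw":0},{"twist":[0,0,0],"offset":[0.5,-18,0],"jaw":0},{"twist":[0,0,0],"offset":[0.5,-22,0],"jaw":0}]'; python3 -m crank '[{"twist":[0,0,0],"offset":[4,0,-4],"jaw":0},{"twist":[0,0,0],"offset":[8,0,-8],"jaw":0},{"twist":[0,0,0],"offset":[10,0,-12],"jaw":0},{"twist":[0,0,0],"offset":[10,0,-12],"jaw":0},{"twist":[0,0,0],"offset":[10,0,-12],"jaw":0}]'
python3 - <<'E'
from h import *
st(); i=camera_info('wrist'); p,d=camera('wrist'); w=pts('wrist',d,i); save('w9',p)
h=cv2.cvtColor(p,cv2.COLOR_RGB2HSV); m=(cv2.inRange(h,(45,90,40),(85,255,255))>0)&(w[...,2]>.155)&(w[...,2]<.17)
q=w[m]; print('start',len(q),q.mean(0).round(4)); 
p2,d2=camera('side'); save('side2',p2); w2=pts('side',d2)
# plate: top edge region z .07-.085, near the front; deck front edge
for ww,dd in((w,d),(w2,d2)):
    m=(dd>0)&(ww[...,2]>.074)&(ww[...,2]<.086)&(abs(ww[...,0]-.54)<.1)&(ww[...,1]>.2)&(ww[...,1]<.32); q=ww[m]; 
    if len(q): print('plate',len(q),np.percentile(q[:,1],[5,50,95]).round(4))
    m=(dd>0)&(abs(ww[...,2]-.1405)<.004)&(abs(ww[...,0]-.54)<.05)&(ww[...,1]<.35); 
    if m.any(): print('deck edge',np.percentile(ww[m][:,1],[1,5]).round(4))
    zone(ww,dd,(.5508,.414),.05,.188,.2)
    zone(ww,dd,(.5508,.414),.045,.212,.225)
E
```

```text
time: 38.15
eef_pos: [0.54, 0.2369, 0.2722]
tool_rot: [-0.487, 0.486, -0.513, 0.513]
wrist_force: [0.7, -0.5, 0.4]
opening: 0.0428
time: 38.65
eef_pos: [0.4142, 0.1429, 0.2701]
tool_rot: [-0.487, 0.486, -0.513, 0.514]
wrist_force: [0.0, 0.1, -0.1]
opening: 0.0428
t 38.65 pos [0.4142 0.1429 0.2701] yaw -3.12 tilt 0.1 F [ 0.   0.1 -0.1] open 0.0428 q6 0.11
start 0 [nan nan nan]<stdin>:4: RuntimeWarning: Mean of empty slice.
  ret = um.true_divide(
  avg = a.mean(axis, **keepdims_kw)
h.py:25: RuntimeWarning: Degrees of freedom <= 0 for slice
  q=w[m]; r=cv2.minAreaRect(q[:,:2].astype(np.float32)*1000); e=np.linalg.eigh(np.cov(q[:,:2].T))[1][:,1]
  c *= np.true_divide(1, fact)
  c *= np.true_divide(1, fact)
h.py:26: RuntimeWarning: Mean of empty slice.
  print(len(q),'mean',q.mean(0).round(4),'rect',np.round(r[0],1),np.round(r[1],1),'ax',np.degrees(np.arctan2(e[1],e[0])).round(1),'ztop',np.percentile(q[:,2],[5,95]).round(3))
Traceback (most recent call last):
  File "h.py", line 26, in zone
    print(len(q),'mean',q.mean(0).round(4),'rect',np.round(r[0],1),np.round(r[1],1),'ax',np.degrees(np.arctan2(e[1],e[0])).round(1),'ztop',np.percentile(q[:,2],[5,95]).round(3))
                                                                                                                                           ~~~~~~~~~~~~~^^^^^^^^^^^^^^^
IndexError: index -1 is out of bounds for axis 0 with size 0
```

View pics/w9.png

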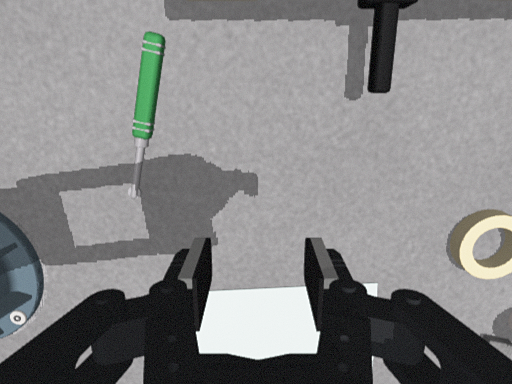

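View pics/side2.png

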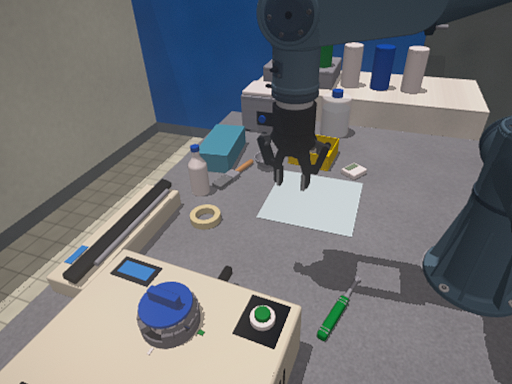

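The mat is empty and the tray is in (only its handle shows, at 380,80); the filter looks locked. I'll check how far the tray is home from the handle end and locate the button.

```bash
python3 -m crank '[{"twist":[0,0,0],"offset":[-4,0,0],"jaw":1},{"twist":[0,0,0],"offset":[-8,0,0],"jaw":1},{"twist":[0,0,0],"offset":[-12,0,0],"jaw":1},{"twist":[0,0,0],"offset":[-14,0,0],"jaw":1},{"twist":[0,0,0],"offset":[-14,0,0],"jaw":1},{"twist":[0,0,0],"offset":[-14,0,0],"jaw":1}]'
python3 - <<'E'
from h import *
st(); i=camera_info('wrist'); p,d=camera('wrist'); w=pts('wrist',d,i)
h=cv2.cvtColor(p,cv2.COLOR_RGB2HSV); m=(cv2.inRange(h,(45,90,40),(85,255,255))>0)&(w[...,2]>.155)&(w[...,2]<.17)
q=w[m]; print('start',len(q),q.mean(0).round(4),((q.min(0)+q.max(0))/2).round(4))
p2,d2=camera('side'); w2=pts('side',d2); p3,d3=camera('top'); w3=pts('top',d3)
for n,ww,dd,pp in(('wrist',w,d,p),('side',w2,d2,p2),('top',w3,d3,p3)):
    m=(dd>0)&(ww[...,2]>.055)&(ww[...,2]<.075)&(abs(ww[...,0]-.542)<.012)&(ww[...,1]>.15)&(ww[...,1]<.3)
    if m.any(): print(n,'handle y',m.sum(),np.percentile(ww[m][:,1],[1,5,50,99]).round(4))
    m=(dd>0)&(ww[...,2]>.076)&(ww[...,2]<.090)&(abs(ww[...,0]-.54)<.1)&(ww[...,1]>.22)&(ww[...,1]<.33)
    if m.any(): print(n,'plate y',m.sum(),np.percentile(ww[m][:,1],[5,50,95]).round(4))
    f=None
# initial handle/plate from the first pictures, same slices
for n in('side','top'):
    dd=np.load(n+'0.npz')['d'];ww=pts(n,dd)
    m=(dd>0)&(ww[...,2]>.055)&(ww[...,2]<.075)&(abs(ww[...,0]-.530)<.012)&(ww[...,1]>-.05)&(ww[...,1]<.08)
    print(n,'initial handle y',m.sum(),np.percentile(ww[m][:,1],[1,5,50,99]).round(4))
    m=(dd>0)&(ww[...,2]>.076)&(ww[...,2]<.090)&(abs(ww[...,0]-.54)<.1)&(ww[...,1]>.05)&(ww[...,1]<.12)
    if m.any(): print(n,'initial plate y',m.sum(),np.percentile(ww[m][:,1],[5,50,95]).round(4))
E
```

```text
time: 39.35
eef_pos: [0.4229, 0.2835, 0.2691]
tool_rot: [0.486, -0.487, 0.513, -0.513]
wrist_force: [0.2, -0.3, 0.0]
opening: 0.0001
t 39.35 pos [0.4229 0.2835 0.2691] yaw -2.97 tilt 0.06 F [ 0.2 -0.3  0. ] open 0.0001 q6 0.41
start 1143 [0.4033 0.3616 0.162 ] [0.4033 0.3615 0.1618]
wrist handle y 1357 [0.2072 0.211  0.248  0.2857]
side handle y 138 [0.2059 0.2088 0.2262 0.247 ]
top handle y 142 [0.2066 0.2101 0.2561 0.298 ]
top plate y 6 [0.2597 0.2931 0.3006]
side initial handle y 164 [-0.0164 -0.0123  0.0253  0.0686]
side initial plate y 280 [0.0804 0.0863 0.0917]
top initial handle y 138 [-0.0135 -0.01    0.0325  0.0784]
top initial plate y 106 [0.078  0.0853 0.091 ]
```

```bash
python3 -m crank '[{"twist":[0,0,0],"offset":[-4,2,-1.2],"jaw":1},{"twist":[0,0,0],"offset":[-7.7,4,-2.35],"jaw":1},{"twist":[0,0,0],"offset":[-7.7,8,-2.35],"jaw":1},{"twist":[0,0,0],"offset":[-7.7,8.8,-2.35],"jaw":1},{"twist":[0,0,0],"offset":[-7.7,8.8,-2.35],"jaw":1},{"twist":[0,0,0],"offset":[-7.7,8.8,-2.35],"jaw":1}]'; python3 -m crank '[{"twist":[0,0,0],"offset":[0,1,0],"jaw":1},{"twist":[0,0,0],"offset":[0,1.8,0],"jaw":1},{"twist":[0,0,0],"offset":[0,2.5,0],"jaw":1},{"twist":[0,0,0],"offset":[0,2.9,0],"jaw":1},{"twist":[0,0,0],"offset":[0,2.9,0],"jaw":1},{"twist":[0,0,0],"offset":[0,2.9,0],"jaw":1}]'; python3 -c "
from h import *
st()"
```

```text
time: 40.1
eef_pos: [0.4044, 0.3605, 0.1833]
tool_rot: [-0.487, 0.485, -0.513, 0.514]
wrist_force: [0.3, 0.3, 1.1]
opening: 0.0001
time: 40.7
eef_pos: [0.404, 0.3609, 0.1557]
tool_rot: [-0.487, 0.486, -0.513, 0.514]
wrist_force: [-6.5, -6.0, 22.6]
opening: 0.0001
t 40.7 pos [0.404  0.3609 0.1557] yaw -3.06 tilt 0.12 F [-6.5 -6.  22.6] open 0.0001 q6 0.56
```

```bash
python3 -m crank '[{"twist":[0,0,0],"offset":[0,-2,0],"jaw":1},{"twist":[0,0,0],"offset":[0,-6,0],"jaw":1},{"twist":[0,0,0],"offset":[0,-10,0],"jaw":1},{"twist":[0,0,0],"offset":[4,-14,-1],"jaw":1},{"twist":[0,0,0],"offset":[8,-14,-2],"jaw":1},{"twist":[0,0,0],"offset":[8,-14,-2],"jaw":1},{"twist":[0,0,0],"offset":[8,-14,-2],"jaw":1},{"twist":[0,0,0],"offset":[8,-14,-2],"jaw":1}]'
python3 - <<'E'
from h import *
st(); i=camera_info('wrist'); p,d=camera('wrist'); w=pts('wrist',d,i)
h=cv2.cvtColor(p,cv2.COLOR_RGB2HSV); m=(cv2.inRange(h,(45,90,40),(85,255,255))>0)&(w[...,2]>.15)&(w[...,2]<.17)
print('start',m.sum(),np.median(w[m],0).round(4))
p,d=camera('side'); w=pts('side',d); save('side3',p)
zone(w,d,(.5508,.414),.05,.188,.2); zone(w,d,(.5508,.414),.045,.212,.225)
zone(w,d,(.489,-.447),.06,.035,.055); zone(w,d,(.489,-.447),.045,.062,.075)
m=(d>0)&(w[...,2]>.055)&(w[...,2]<.075)&(abs(w[...,0]-.542)<.012)&(w[...,1]>.15)&(w[...,1]<.3); print('handle',np.percentile(w[m][:,1],[1,5,50]).round(4))
E
```

```text
time: 41.5
eef_pos: [0.3789, 0.2825, 0.2923]
tool_rot: [0.486, -0.486, 0.513, -0.513]
wrist_force: [0.2, -0.3, -0.1]
opening: -0.0
t 41.5 pos [0.3789 0.2825 0.2923] yaw -3.08 tilt 0.03 F [ 0.2 -0.3 -0.1] open -0.0 q6 0.44
start 960 [0.4027 0.3616 0.162 ]
1555 mean [0.5469 0.422  0.1945] rect [551.2 415.5] [86.8 86.2] ax 64.0 ztop [0.192 0.196]
318 mean [0.5501 0.4166 0.2177] rect [551.6 415.3] [14.4 56.4] ax 176.5 ztop [0.213 0.22 ]
27 mean [ 0.4571 -0.4487  0.0453] rect [ 456.5 -453.1] [12.9 61.1] ax 97.8 ztop [0.042 0.049]
  avg = a.mean(axis, **keepdims_kw)
  ret = um.true_divide(
h.py:25: RuntimeWarning: Degrees of freedom <= 0 for slice
  q=w[m]; r=cv2.minAreaRect(q[:,:2].astype(np.float32)*1000); e=np.linalg.eigh(np.cov(q[:,:2].T))[1][:,1]
  c *= np.true_divide(1, fact)
  c *= np.true_divide(1, fact)
h.py:26: RuntimeWarning: Mean of empty slice.
  print(len(q),'mean',q.mean(0).round(4),'rect',np.round(r[0],1),np.round(r[1],1),'ax',np.degrees(np.arctan2(e[1],e[0])).round(1),'ztop',np.percentile(q[:,2],[5,95]).round(3))
Traceback (most recent call last):
  File "h.py", line 26, in zone
    print(len(q),'mean',q.mean(0).round(4),'rect',np.round(r[0],1),np.round(r[1],1),'ax',np.degrees(np.arctan2(e[1],e[0])).round(1),'ztop',np.percentile(q[:,2],[5,95]).round(3))
                                                                                                                                           ~~~~~~~~~~~~~^^^^^^^^^^^^^^^
IndexError: index -1 is out of bounds for axis 0 with size 0
```

View pics/side3.png

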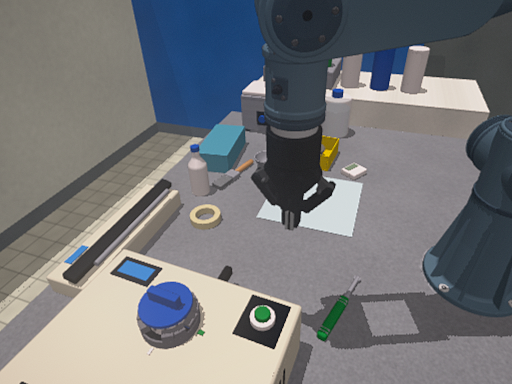

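Filter locked and button up (162 mm); the arm hides the tub from the side camera, so I'll check the tub from the top, then hand in.

Run:
```python
from h import *
p,d=camera('top'); w=pts('top',d)
zone('top',d,(.489,-.447),.055,.037,.052); 
m=(d>0)&(w[...,2]>.055)&(w[...,2]<.075)&(abs(w[...,0]-.542)<.012)&(w[...,1]>.15)&(w[...,1]<.3); print('handle n',m.sum(),np.percentile(w[m][:,1],[1,5]).round(4) if m.any() else '')
env.job_done(); st()
```

```text
384 mean [ 0.4867 -0.4444  0.0444] rect [ 487.5 -445. ] [83.  87.1] ax 171.5 ztop [0.039 0.05 ]
handle n 146 [0.2063 0.2111]
the job is handed in; nothing more can be done
the job is handed in; nothing more can be done
```

The job is done and handed in at about 41.6 s on the robot's clock; no verdict was reported.

**What I did**
- **Spent filter:** I pushed it in, unlocked it and put it in the yellow tub.
- **Fresh filter:** I pressed it in and turned it a quarter clockwise until it locked.
- **Elevators:** only two were on the mat, orange and small green. I laid them in separate grooves with their working ends inward, and left the larger green one off the mat alone.
- **Tray and start:** I slid the tray home until it met the stop, pressed the green button to the bottom (22.6 N) and let go.

**Last checks**
- **Fresh filter:** the cap is at z 0.194 m, which is the locked height. The bar is at 176.5° against about 177° for the port. The filter centre is about 2 mm off the port axis.
- **Spent filter:** it stands upright, about 2 mm from the tub's centre.
- **Elevators:** before the tray was pushed in, both handle centres were 22 mm above the tray floor. They pointed within about 0.5° of inward, and were about 30 mm in front of the tray's middle. The tray was not opened again to re-check them.
- **Tray:** it travelled about 222 mm, stopped at 11.6 N, and its handle had not moved at the last look.
- **Start button:** its top is back up at 0.162 m, and the arm is clear of everything.

**Did not agree or failed**
- **Tray plate:** the travel puts its front plate about 10 mm inside the front edge I measured. I took the firm stop as home.
- **Final side view:** the arm blocked its view of the tub, and that script stopped before reading the tray handle. I checked both from the top camera instead.
- **Bystanders:** I only looked at them in the last side picture and did not measure them; those in view showed no shift.

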